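# Clear the broken dowels from the dowelling jig

### The job

Broken dowel stubs are jammed in some of the bushes of the dowelling jig. Take the pinch-release cover off the knock-out box, lay the jig right way up across the open box between its end stops, then push every stub down through its bush with the drift so that it drops into the box. When all are out, stand the drift back in its stand, set the jig down flat and right way up on the bench clear of the box, and put the cover back on the box, seated level with both tabs sprung out and latched; leave the other things on the bench alone.

Things in the scene. Friction and masses are not known exactly. Their poses are not given: they have to be found in the camera images.
- box: knock-out box, fixed on the bench: plywood, 100 (x) x 200 (y) x 60 mm high, floor 8 mm thick, a 6 mm high screw foot 25 mm beyond each y end. Its aluminium rim frame (8 mm thick, top at 60 mm) has an opening 66 (x) x 140 (y) mm and overhangs inward (inside 80 x 180 mm); an end stop 8 mm high stands on it at each y end, 186 mm apart. Origin: centre of its underside
- cover: loose cover of the box, on it and latched at the start: grey plate 92 (x) x 176 (y) x 5 mm, 0.24 kg. Origin: centre of the plate's underside; seated, it is 60 mm above the box's origin, axes parallel (either way round). Two wooden bars below, 62 (x) x 12 x 14 mm at y = +-61.5 mm, enter the opening with 2 mm play in x; on the bench it stands on these, origin 14 mm up
- cover_grip (a point): point between the two black release tabs on top of the cover, 29 mm above the cover's origin, where to pinch from above along the cover's x. Unpressed outer faces at x = +-24 mm, 32 mm wide in y, 7 to 40 mm above the cover's origin; a fixed black rib 20 (x) x 44 (y) mm stands between them. 40 N pinches both fully; lift the cover by them
- tab_near (a joint): release tab on the cover's -x side, slides towards the middle: 0 = sprung out, 0.006 m = fully in (spring 3 to 6 N, returns by itself). It carries a steel tongue, 9 to 13 mm below the cover's origin, that reaches 4.5 mm under the box's rim and holds the cover; fully in, it clears the opening's edge by 1.5 mm
- tab_far (a joint): release tab on the cover's +x side, likewise. The cover comes off, and goes on, only while both tabs are pinched fully in; seated and let go, both spring back to 0 under the rim and latch it
- jig: dowelling jig, loose, flat on the bench at the start: aluminium bar 40 (x) x 176 (y) x 36 mm, 0.4 to 0.75 kg; grip it across x. Origin: centre of its underside, z up when right way up. Laid centred across the box between the end stops, y axes parallel, its ends rest on the rim (origin 60 mm above the box's), held by its weight alone, all bushes over the opening
- bush0 (a point): top centre of the jig's guide bush at x = 0, y = -56 mm, 39 mm above the jig's underside: vertical through bore 16 mm wide; its steel flange, 25 mm across, stands 3 mm above the bar
- bush1 (a point): top centre of the jig's guide bush at x = 0, y = -28 mm, 39 mm above the jig's underside: vertical through bore 16 mm wide; its steel flange, 25 mm across, stands 3 mm above the bar
- bush2 (a point): top centre of the jig's guide bush at x = 0, y = +0 mm, 39 mm above the jig's underside: vertical through bore 16 mm wide; its steel flange, 25 mm across, stands 3 mm above the bar
- bush3 (a point): top centre of the jig's guide bush at x = 0, y = +28 mm, 39 mm above the jig's underside: vertical through bore 16 mm wide; its steel flange, 25 mm across, stands 3 mm above the bar
- bush4 (a point): top centre of the jig's guide bush at x = 0, y = +56 mm, 39 mm above the jig's underside: vertical through bore 16 mm wide; its steel flange, 25 mm across, stands 3 mm above the bar
- stub0: broken dowel stub, 15 mm across, 26 mm long, 12 g; may be absent (None). Jammed at the start in bush0, upright, lower end 8 to 11 mm above the jig's underside. Held by friction: it takes about 8 to 15 N on the drift, and it drops out by the time the drift's tip has reached the jig's underside. Origin: centre of its lower end
- stub1: broken dowel stub, 15 mm across, 26 mm long, 12 g; may be absent (None). Jammed at the start in bush1, upright, lower end 8 to 11 mm above the jig's underside. Held by friction: it takes about 8 to 15 N on the drift, and it drops out by the time the drift's tip has reached the jig's underside. Origin: centre of its lower end
- stub2: broken dowel stub, 15 mm across, 26 mm long, 12 g; may be absent (None). Jammed at the start in bush2, upright, lower end 8 to 11 mm above the jig's underside. Held by friction: it takes about 8 to 15 N on the drift, and it drops out by the time the drift's tip has reached the jig's underside. Origin: centre of its lower end
- stub3: broken dowel stub, 15 mm across, 26 mm long, 12 g; may be absent (None). Jammed at the start in bush3, upright, lower end 8 to 11 mm above the jig's underside. Held by friction: it takes about 8 to 15 N on the drift, and it drops out by the time the drift's tip has reached the jig's underside. Origin: centre of its lower end
- stub4: broken dowel stub, 15 mm across, 26 mm long, 12 g; may be absent (None). Jammed at the start in bush4, upright, lower end 8 to 11 mm above the jig's underside. Held by friction: it takes about 8 to 15 N on the drift, and it drops out by the time the drift's tip has reached the jig's underside. Origin: centre of its lower end
- drift: drift, loose, upright in its stand at the start: steel rod 10 mm across, 80 mm long; brass collar 26 mm across, 80 to 86 mm from the tip; round wooden handle 24 mm across, 86 to 148 mm from the tip (27 mm near its top); 0.16 kg. Origin: the tip's end face, z towards the handle. Grip the handle from above about 115 mm from the tip
- drift_tip (a point): the tip of the drift (the same point as its origin)
- stand: drift stand, fixed: dark wooden block 56 x 56 x 90 mm, with a vertical hole 15 mm wide and 86 mm deep in the middle of its top. Origin: centre of its underside. With the drift home, its collar rests on top and its tip is 10 to 11 mm above this origin
- tape: roll of masking tape, 98 mm across, 25 mm high, lying flat; a bystander. Origin: centre of its underside
- glue: small glue bottle, 35 x 47 x 163 mm, standing; a bystander. Origin: centre of its underside
- offcut: hardwood offcut, 45 x 60 x 45 mm; a bystander. Origin: centre of its underside
Mind the look-alikes: they are no part of the job. Leave any purple look-alike of the drift alone.

How it is judged (in metres and radians):
On the way, in this order (a step that is already met when the one before it is completed fails the run):
1. the cover is off the box ((horizontal distance between cover and box above 0.08 m or z of cover in the frame of box above 0.1 m)), for 0.2 s.
2. the jig lies right way up across the open box, let go (z of jig in the frame of box between 0.056 and 0.064 m and x of jig in the frame of box between -0.022 and 0.022 m and y of jig in the frame of box between -0.012 and 0.012 m and angle between jig's own z axis and vertical below 0.05 rad and contact force between the fingers and jig below 0.5 N and angle between the y axis of jig and the y axis of box, either way round below 0.15 rad), for 0.2 s.
3. the drift's tip comes out below the jig through one of its bushes (z of drift_tip in the frame of jig between -0.05 and 0.004 m and x of drift_tip in the frame of jig between -0.008 and 0.008 m and y of drift_tip in the frame of jig between -0.064 and 0.064 m).
4. every stub lies in the box (x of stub0 in the frame of box between -0.042 and 0.042 m and y of stub0 in the frame of box between -0.092 and 0.092 m and z of stub0 in the frame of box between 0.004 and 0.045 m and x of stub1 in the frame of box between -0.042 and 0.042 m and y of stub1 in the frame of box between -0.092 and 0.092 m and z of stub1 in the frame of box between 0.004 and 0.045 m and x of stub2 in the frame of box between -0.042 and 0.042 m and y of stub2 in the frame of box between -0.092 and 0.092 m and z of stub2 in the frame of box between 0.004 and 0.045 m and x of stub3 in the frame of box between -0.042 and 0.042 m and y of stub3 in the frame of box between -0.092 and 0.092 m and z of stub3 in the frame of box between 0.004 and 0.045 m and x of stub4 in the frame of box between -0.042 and 0.042 m and y of stub4 in the frame of box between -0.092 and 0.092 m and z of stub4 in the frame of box between 0.004 and 0.045 m), for 0.2 s.
At the end, for the whole second after the job is handed in: Every stub lies in the box; cover seated on the rim (2 mm in height, level to 0.03 rad) with both tabs out to within 1.5 mm; drift upright in its stand, home within about 9 mm; jig flat, right way up on the bench, over 90 mm from the box centre; all at rest (all of step 4 and z of cover in the frame of box between 0.058 and 0.062 m and x of cover in the frame of box between -0.005 and 0.005 m and y of cover in the frame of box between -0.012 and 0.012 m and angle between cover's own z axis and vertical below 0.03 rad and value of joint each of tab_near, tab_far below 0.0015 m and horizontal distance between drift_tip and stand below 0.008 m and z of drift_tip in the frame of stand below 0.02 m and angle between drift's own z axis and vertical below 0.1 rad and height (world z) of jig between -0.004 and 0.004 m and angle between jig's own z axis and vertical below 0.04 rad and horizontal distance between jig and box above 0.09 m and linear speed of each of jig, cover, drift below 0.02 m/s); the robot touches nothing.
It fails at once if the roll of tape is pushed more than 30 mm from its place or knocked over (distance of tape from where it was at the start of the episode above 0.03 m or angle between tape's own z axis and vertical above 0.5 rad).
It fails at once if the glue bottle is pushed more than 30 mm from its place or knocked over (distance of glue from where it was at the start of the episode above 0.03 m or angle between glue's own z axis and vertical above 0.5 rad).
It fails at once if the offcut is pushed more than 30 mm from its place or knocked over (distance of offcut from where it was at the start of the episode above 0.03 m or angle between offcut's own z axis and vertical above 0.5 rad).
Of stub0, stub1, stub2, stub3, stub4 only 3 to 5 are there at a start; the rules pass over those that are not, and their reading is None.
At some moment in a run one of jig, cover may be knocked a few centimetres aside while the robot is not near it.
It also fails if it takes over 208 s, if anything falls off the work surface, if the arm or the gripper's body presses on something with over 40 N, if the wrist force passes 120 N, or if a joint passes its speed limit or range.

### The arm

A 6-joint arm with a two-finger parallel gripper is mounted at the origin on a cart in front of the work surface, level with it; the furniture and walls round the work are solid. World frame = base frame: x ahead of the robot, y to its left, z up, the work surface at z = 0. Lengths are in m, angles in degrees, forces in N, time in s.
With the tool pointing down it reaches from about 0.4 to 0.825 m from the base axis. Payload 7 kg.
Tool frame: the origin (TCP) lies on the centre line of the jaws, within the pads' length; the fingertips stand 19 mm ahead of it and the grasp point (between the pads) is the TCP; z points along the fingers, y is the line along which they close (so a half turn about z gives the same grasp; the last joint's range is limited). The gripper opens to 88 mm and grips with 3 to 60 N. Pads are 19 mm wide; open, the fingers measure 130 mm over their backs; the gripper's body (78 mm by 193 mm) begins 47 mm behind the grasp point.
Start: joints at [-60.327, 20.546, 0.682, 0, -70.136, -16.507], TCP at [0.154, -0.657, 0.246] pointing down, gripper open.
Joint ranges: [-176.03, 176.03], [-82.01, 121.73], [-58.28, 71.71], [-173.87, 95.51], [-174.79, -0.11], [-173.66, 173.66]. Speed limits (degrees/s): [136.94, 136.94, 172.46, 180, 180, 180].

### API

Orientations are given as [roll, pitch, yaw] about the fixed x, y, z axes, in that order (R = Rz(yaw) Ry(pitch) Rx(roll)).
In Python, from plant import get_state, capture, close_job gives the robot as it stands.
- The arm moves only by the tool apply_moves, never from a script. Its argument "targets" is a list of rows, each a list of 7 numbers: the opening, from 0 (shut) to 1 (fully open), then the shift along the tool's x, y, z normalised to -1 to 1, where 1 is 1000 mm, then the turn, a rotation vector about the tool's x, y, z normalised to -1 to 1, where 1 is 90 degrees. In form: [[claw, tx, ty, tz, ax, ay, az], ...]. A call has 1 to 20 rows; each row shifts and turns the commanded pose from where the row before left it, along the tool's axes as they then stand; what a row does not reach is not made up. A row lasts 1/12 s, in which the tool goes at most 41.7 mm and 7.16 degrees, less where a joint would pass 70% of its speed; a pose out of reach is approached as far as the arm can. A call with a number of a shift or a turn outside -1 to 1 is refused whole. A call with a gripper value outside its range is refused whole. The fingers move at their own pace and stop on an object; "newtons" is the grip in N (left out, the last holds). Time passes only in rows, so rows that do not move let the fingers close. It gives the time, the measured TCP pose, the force, the opening and the grip force at its end, in the units of the state.
- get_state(): the state, without advancing time (a new reading comes with each control period).
- capture(name): name is "side" or "top"; returns a dict with "frame" (420x560x3 uint8, red, green, blue), "range_z" (420x560 float32, m along the optical axis (not along the pixel's ray), 0 where there is no reading), "camera_matrix" (3x3 intrinsics, pixels), "T" (4x4, takes a point from camera to world coordinates). Camera axes: x right, y down, z forward; pixel columns grow to the right and rows downward; lengths in m; the calibration is good to about 2 mm. A picture is of the moment at which its call begins.
- close_job(): hands the job in; it is judged then, once.
The state is a dict: "time_s": time; "joints": joint angles; "qd": joint speeds; "joint_torque": joint torques, N m; "tcp_pos": TCP position; "eef_rot": TCP orientation; "contact_force": force on the tool from outside, world axes, zero at the start; "moment": the same for the moment, N m; "gripper_width": finger opening in m; "gripper_force": force on a finger pad.
Only numpy, scipy, OpenCV 4.12 (cv2) and the standard library are available. Lean on these libraries where they do the work, as an engineer would, in place of code of your own. Each camera call takes 0.05 s, during which the arm holds its last target. There are 200 camera calls.

## Working session

There is one attempt and no reset: what is moved stays moved. The work goes in short steps, Python scripts to look and compute and a tool call to move; the robot and the scene stay as the last step left them, time stands still between calls to the robot, and variables do not carry over. Pictures are saved under pics/ and viewed, at most 14 in all, crops included, and the job is handed in when it is done.

Besides the shell and the picture viewer there is one more tool, called after "Call:" by a JSON object that holds its "op" and its "data", one argument or row to a line. apply_moves: Moves the arm, as the interface text tells. Scaled input: -1 to 1 covers 1000 mm each way for a shift and 90 degrees each way for a turn. Its arguments: {"type":"object","properties":{"targets":{"type":"array","items":{"type":"array","items":{"type":"number"}}},"newtons":{"type":"number"}},"required":["targets"]}

```bash
mkdir -p pics
cat > h.py <<'E'
import numpy as np, cv2
from plant import get_state, capture, close_job
def snap(n,f):
    c=capture(n); cv2.imwrite(f'pics/{f}.png',cv2.cvtColor(c['frame'],cv2.COLOR_RGB2BGR)); np.savez(f'/tmp/{f}.npz',**c); return c
def world(c):
    K=c['camera_matrix'];z=c['range_z'];v,u=np.mgrid[:420,:560]
    P=np.stack([(u-K[0,2])/K[0,0]*z,(v-K[1,2])/K[1,1]*z,z,np.ones_like(z)],-1)
    W=(P@np.array(c['T']).T)[...,:3]; W[z==0]=np.nan; return W
E
python3 - <<'E'
from h import *
for n in('top','side'):
    c=snap(n,n+'0'); print(n,c['camera_matrix'],c['T'])
print(get_state())
t=cv2.imread('pics/top0.png');cv2.imwrite('pics/top0b.png',cv2.resize(t,(800,600)))
E
```

```text
top [[406.42807863   0.         277.62483324]
 [  0.         406.42807863 211.19943098]
 [  0.           0.           1.        ]] [[ 0.02596334 -0.99839884  0.05025588  0.51919517]
 [-0.99955363 -0.02518441  0.01607103  0.02202228]
 [-0.01477963 -0.0506507  -0.99860706  1.02622708]
 [ 0.          0.          0.          1.        ]]
side [[430.09236758   0.         278.35984085]
 [  0.         430.09236758 210.02384874]
 [  0.           0.           1.        ]] [[ 0.99901417  0.02872388 -0.03384713  0.59782941]
 [ 0.04262777 -0.40787398  0.91204259 -0.98868094]
 [ 0.01239204 -0.9125863  -0.40869632  0.53481392]
 [ 0.          0.          0.          1.        ]]
{'time_s': 0.1, 'joints': array([-6.03284144e+01,  2.05864431e+01,  6.37630317e-01, -1.77669231e-02,
       -7.01358492e+01, -1.65040816e+01]), 'qd': array([ 0.05236104, -0.02583405,  0.04442138,  0.01465363, -0.00480653,
       -0.00857324]), 'joint_torque': array([-2.94946905e-03, -5.84164381e+01,  2.93752849e+01,  7.01557472e+00,
        1.01719686e-02, -4.27323141e-05]), 'tcp_pos': array([ 0.15360795, -0.65685542,  0.2447157 ]), 'eef_rot': array([ 1.79914081e+02, -8.03854503e-03, -1.66838539e+02]), 'contact_force': array([-0.2068431 ,  0.11245364, -0.69220579]), 'moment': array([-0.04478683, -0.0072012 , -0.03019377]), 'gripper_force': 0.0, 'gripper_width': 0.08769066662966259}
```

View pics/top0b.png

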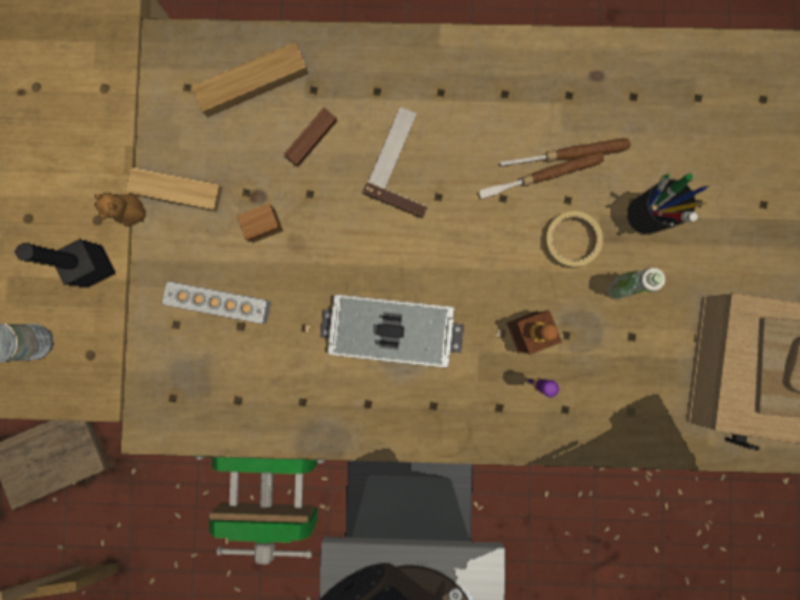

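View pics/side0.png

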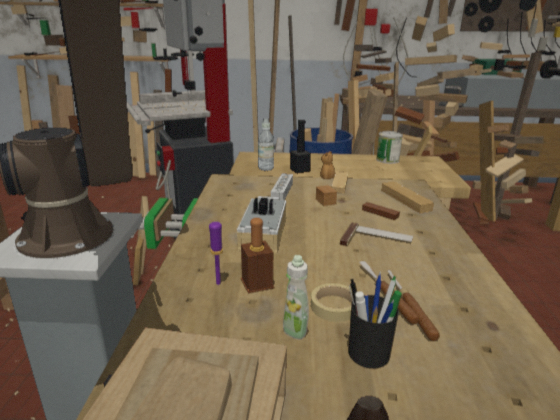

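The top view (800x600) shows the jig at (215,302), the box with its cover at (390,330), the stand with the drift at (537,331), the purple look-alike at (547,387), the tape at (573,238) and the glue at (640,282). Next I measure them using depth.

```bash
cat >> h.py <<'E'
def rect(W,x,y,zl,zh):
    m=(W[...,0]>x[0])&(W[...,0]<x[1])&(W[...,1]>y[0])&(W[...,1]<y[1])&(W[...,2]>zl)&(W[...,2]<zh)
    p=W[m]
    if len(p)<5: return None
    (c,s,a)=cv2.minAreaRect((p[:,:2]*1000).astype(np.float32))
    return len(p),np.round(c,1),np.round(s,1),round(a,1),round(float(np.median(p[:,2])),4)
E
python3 - <<'E'
from h import *
c=dict(np.load('/tmp/top0.npz'));W=world(c)
for n,(u,v) in dict(jig=(215,302),box=(390,330),stand=(525,340),hdl=(545,328),offcut=(258,222),tape=(573,238),purple=(547,387),bench=(470,270)).items():
    print(n,W[int(v*.7),int(u*.7)].round(3))
def near(u,v,r=.12):
    p=W[int(v*.7),int(u*.7)];return (p[0]-r,p[0]+r),(p[1]-r,p[1]+r)
x,y=near(390,330,.13)
for z in((.05,.059),(.059,.063),(.0635,.069),(.068,.072),(.095,.115)): print('box',z,rect(W,x,y,*z))
x,y=near(215,302,.12)
for z in((.025,.045),(.02,.0345),(.0375,.045)): print('jig',z,rect(W,x,y,*z))
x,y=near(530,332,.06)
for z in((.08,.094),(.094,.1),(.12,.2)): print('stand',z,rect(W,x,y,*z))
im=cv2.imread('pics/top0.png')
a=cv2.resize(im[190:235,105:195],(800,400),interpolation=cv2.INTER_CUBIC);cv2.imwrite('pics/jig.png',a)
E
```

```text
jig [0.562 0.351 0.034]
box [0.523 0.046 0.098]
stand [ 0.512 -0.17   0.088]
hdl [nan nan nan]
offcut [0.7   0.28  0.045]
tape [ 0.693 -0.271  0.001]
purple [ 0.443 -0.191  0.145]
bench [ 0.63 -0.09 -0.  ]
box (0.05, 0.059) (181, array([519.5,  46.5]), array([199.4,  99.9]), 85.3, 0.0582)
box (0.059, 0.063) (709, array([519.4,  47.1]), array([199.5,  99.7]), 85.3, 0.0617)
box (0.0635, 0.069) (2137, array([519.5,  46.9]), array([200.3,  92.1]), 85.0, 0.0653)
box (0.068, 0.072) (164, array([519.8,  46.9]), array([199.5,  89.2]), 85.8, 0.0686)
box (0.095, 0.115) (250, array([519.3,  47.4]), array([48. , 43.3]), 1.4, 0.0987)
jig (0.025, 0.045) (1222, array([615. , 343.4]), array([176.9, 152.6]), 81.3, 0.0362)
jig (0.02, 0.0345) (303, array([614.5, 344.2]), array([176.8, 152.6]), 82.0, 0.0334)
jig (0.0375, 0.045) (359, array([601.4, 352. ]), array([151.8, 171.6]), 2.8, 0.0389)
stand (0.08, 0.094) (433, array([ 523.8, -192.8]), array([56.1, 57.2]), 22.8, 0.0896)
stand (0.094, 0.1) (16, array([ 531. , -188.4]), array([10.1, 34.8]), 74.4, 0.0958)
stand (0.12, 0.2) (145, array([ 523.3, -192.2]), array([23.6, 25.8]), 2.3, 0.1555)
```

View pics/jig.png

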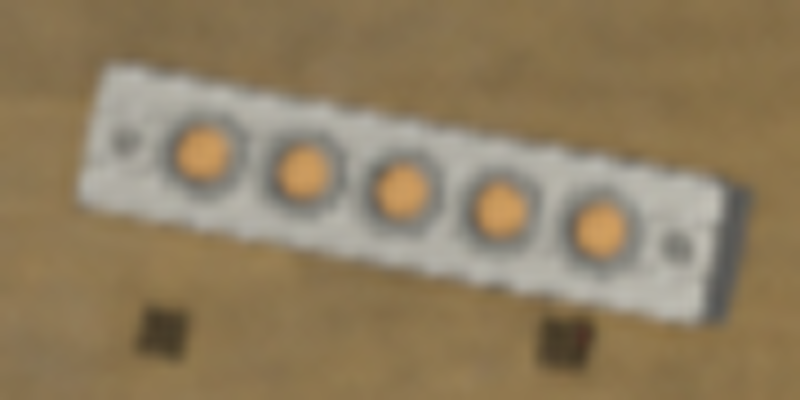

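```bash
cat >> h.py <<'E'
from scipy.spatial.transform import Rotation as R
def go(p,yaw):
    s=get_state(); a=R.from_euler('xyz',s['eef_rot'],degrees=True); b=R.from_euler('xyz',[180,0,yaw],degrees=True)
    rv=(a.inv()*b).as_rotvec(degrees=True); d=b.inv().apply(np.array(p)-s['tcp_pos'])
    print('turn/90',(rv/90).round(4),'minrows',np.abs(rv).max()/7.16,'| then shift m',d.round(4),'norm',np.linalg.norm(d).round(3),'t',s['time_s'])
E
python3 - <<'E'
from h import *
c=dict(np.load('/tmp/top0.npz'));W=world(c)
for z in((.025,.045),(.030,.0345),(.0375,.045)): print('jig',z,rect(W,(.5,.63),(.24,.48),*z))
print(np.nanmax(W[(W[...,0]>.2)&(W[...,0]<.6)&(W[...,1]<-.0)][:,2]), np.nanmax(W[(W[...,1]<-.4)&(W[...,0]>.1)&(W[...,1]>-.7)][:,2]))
p=W[(W[...,0]>.55)&(W[...,0]<.72)&(W[...,1]>-.08)&(W[...,1]<.17)]; print('free area behind box max z',np.nanmax(p[p[:,0]>.6][:,2]))
for xx in(.69,.7,.71,.72,.73):
  q=W[(abs(W[...,0]-xx)<.005)&(W[...,1]>-.08)&(W[...,1]<.17)];print(xx,np.nanmax(q[:,2]))
go([.5195,.0468,.2447],-94.7)
E
```

```text
jig (0.025, 0.045) (1174, array([560.2, 351.6]), array([177. ,  40.2]), 80.5, 0.0361)
jig (0.03, 0.0345) (261, array([560.3, 351.6]), array([177. ,  39.7]), 80.6, 0.0336)
jig (0.0375, 0.045) (328, array([560.4, 351.3]), array([174.5,  39.2]), 80.7, 0.0388)
0.34827631929130176 0.14057061624724543
free area behind box max z 0.006003794147182662
0.69 0.005204445266915991
0.7 0.004220429641851764
0.71 0.006003794147182662
0.72 0.01774095936981368
0.73 0.021419376308492666
turn/90 [ 9.000e-04  5.000e-04 -8.015e-01] minrows 10.075213827297318 | then shift m [-0.7313 -0.307   0.    ] norm 0.793 t 0.1
```

Call:
{"op": "apply_moves", "data": {
  "targets": [
    [1, 0, 0, -0.005, 0, 0, -0.0668],
    [1, 0, 0, -0.005, 0, 0, -0.0668],
    [1, 0, 0, -0.005, 0, 0, -0.0668],
    [1, 0, 0, -0.005, 0, 0, -0.0668],
    [1, 0, 0, -0.005, 0, 0, -0.0668],
    [1, 0, 0, -0.005, 0, 0, -0.0668],
    [1, 0, 0, -0.005, 0, 0, -0.0668],
    [1, 0, 0, -0.005, 0, 0, -0.0668],
    [1, 0, 0, -0.005, 0, 0, -0.0668],
    [1, 0, 0, -0.005, 0, 0, -0.0668],
    [1, 0, 0, -0.005, 0, 0, -0.0668],
    [1, 0, 0, -0.005, 0, 0, -0.0668]
  ],
  "newtons": 40
}}

```text
time_s: 1.1
tcp_pos: [0.1537, -0.657, 0.3052]
eef_rot: [180.0, 0.1, -94.4]
contact_force: [-0.7, 0.2, -0.1]
gripper_width: 0.0877
gripper_force: 0.0
```

Call:
{"op": "apply_moves", "data": {
  "targets": [
    [1, -0.0366, -0.01535, 0, 0, 0, 0],
    [1, -0.0366, -0.01535, 0, 0, 0, 0],
    [1, -0.0366, -0.01535, 0, 0, 0, 0],
    [1, -0.0366, -0.01535, 0, 0, 0, 0],
    [1, -0.0366, -0.01535, 0, 0, 0, 0],
    [1, -0.0366, -0.01535, 0, 0, 0, 0],
    [1, -0.0366, -0.01535, 0, 0, 0, 0],
    [1, -0.0366, -0.01535, 0, 0, 0, 0],
    [1, -0.0366, -0.01535, 0, 0, 0, 0],
    [1, -0.0366, -0.01535, 0, 0, 0, 0],
    [1, -0.0366, -0.01535, 0, 0, 0, 0],
    [1, -0.0366, -0.01535, 0, 0, 0, 0],
    [1, -0.0366, -0.01535, 0, 0, 0, 0],
    [1, -0.0366, -0.01535, 0, 0, 0, 0],
    [1, -0.0366, -0.01535, 0, 0, 0, 0],
    [1, -0.0366, -0.01535, 0, 0, 0, 0],
    [1, -0.0366, -0.01535, 0, 0, 0, 0],
    [1, -0.0366, -0.01535, 0, 0, 0, 0],
    [1, -0.0366, -0.01535, 0, 0, 0, 0],
    [1, -0.0366, -0.01535, 0, 0, 0, 0]
  ]
}}

```text
time_s: 2.77
tcp_pos: [0.5198, 0.0492, 0.3055]
eef_rot: [180.0, 0.0, -94.7]
contact_force: [0.7, -0.7, -0.0]
gripper_width: 0.0875
gripper_force: 0.0
```

```bash
python3 -c "
from h import *
go([.5195,.0468,.0895],-94.7);s=get_state();print(s['joints'],s['tcp_pos'],s['eef_rot'])"
```

```text
turn/90 [0.0001 0.0001 0.0004] minrows 0.00512935248220947 | then shift m [2.50e-03 1.00e-04 2.16e-01] norm 0.216 t 2.7667
[ 2.69583711e+01  3.99749916e+00 -1.28520388e+01 -9.43522799e-03
 -7.31528040e+01 -3.16189103e+01] [0.51976975 0.04924132 0.30548633] [ 1.79993271e+02  6.46176343e-03 -9.46632742e+01]
```

Call:
{"op": "apply_moves", "data": {
  "targets": [
    [1, 0.0025, 0, 0.03, 0, 0, 0],
    [1, 0, 0, 0.03, 0, 0, 0],
    [1, 0, 0, 0.03, 0, 0, 0],
    [1, 0, 0, 0.03, 0, 0, 0],
    [1, 0, 0, 0.03, 0, 0, 0],
    [1, 0, 0, 0.03, 0, 0, 0],
    [1, 0, 0, 0.02, 0, 0, 0],
    [1, 0, 0, 0.016, 0, 0, 0],
    [0, 0, 0, 0, 0, 0, 0],
    [0, 0, 0, 0, 0, 0, 0],
    [0, 0, 0, 0, 0, 0, 0],
    [0, 0, 0, 0, 0, 0, 0],
    [0, 0, 0, 0, 0, 0, 0],
    [0, 0, 0, 0, 0, 0, 0],
    [0, 0, 0, 0, 0, 0, 0],
    [0, 0, 0, 0, 0, 0, 0],
    [0, 0, 0, 0, 0, 0, 0]
  ],
  "newtons": 40
}}

```text
time_s: 4.18
tcp_pos: [0.5198, 0.0448, 0.0905]
eef_rot: [-179.9, 0.0, -94.7]
contact_force: [-3.1, 1.0, 11.5]
gripper_width: 0.035
gripper_force: 40.1
```

Call:
{"op": "apply_moves", "data": {
  "targets": [
    [0, 0, 0, -0.005, 0, 0, 0],
    [0, 0, 0, -0.01, 0, 0, 0],
    [0, 0, 0, -0.015, 0, 0, 0],
    [0, 0, 0, -0.02, 0, 0, 0],
    [0, 0, 0, -0.02, 0, 0, 0],
    [0, 0, 0, -0.02, 0, 0, 0],
    [0, 0, 0, 0, 0, 0, 0],
    [0, 0, 0, 0, 0, 0, 0]
  ]
}}

```text
time_s: 4.85
tcp_pos: [0.5197, 0.045, 0.1808]
eef_rot: [-179.9, 0.1, -94.7]
contact_force: [-1.1, -0.3, -3.0]
gripper_width: 0.0348
gripper_force: 40.0
```

```bash
python3 -c "
from h import *
c=snap('side','s1');s=get_state();print(s['contact_force'],s['gripper_width'],s['gripper_force'])
im=cv2.imread('pics/s1.png');cv2.imwrite('pics/s1b.png',cv2.resize(im[140:300,180:380],(800,640))[:600])
go([.655,.047,.045],-94.7)"
```

```text
[ 0.02601524 -0.27461026 -2.71609589] 0.03498990103693485 39.97862756252289
turn/90 [-0.      0.0004 -0.0001] minrows 0.0050126516872145655 | then shift m [-0.0134 -0.1354  0.1346] norm 0.191 t 4.9
```

View pics/s1b.png

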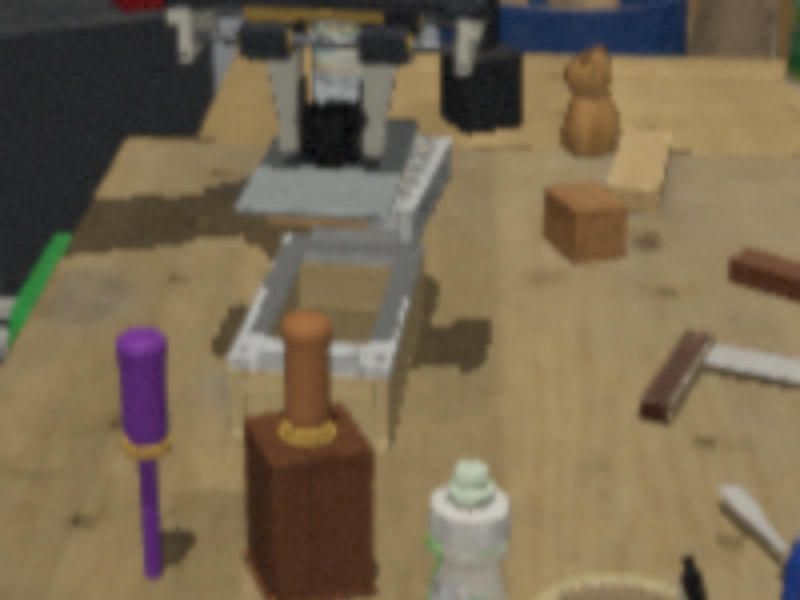

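The crop shows the cover hanging level from the fingers at (330,170), with the box open at (340,300).

Call:
{"op": "apply_moves", "data": {
  "targets": [
    [0, -0.003, -0.027, 0, 0, 0, 0],
    [0, -0.003, -0.027, 0, 0, 0, 0],
    [0, -0.003, -0.027, 0, 0, 0, 0],
    [0, -0.003, -0.027, 0, 0, 0, 0],
    [0, -0.0014, -0.0274, 0, 0, 0, 0],
    [0, 0, 0, 0.03, 0, 0, 0],
    [0, 0, 0, 0.03, 0, 0, 0],
    [0, 0, 0, 0.03, 0, 0, 0],
    [0, 0, 0, 0.025, 0, 0, 0],
    [0, 0, 0, 0.01, 0, 0, 0],
    [0, 0, 0, 0.005, 0, 0, 0],
    [0, 0, 0, 0.003, 0, 0, 0],
    [0, 0, 0, 0.0025, 0, 0, 0],
    [0, 0, 0, 0, 0, 0, 0],
    [0, 0, 0, 0, 0, 0, 0]
  ]
}}

```text
time_s: 6.15
tcp_pos: [0.6562, 0.0473, 0.0455]
eef_rot: [-179.9, 0.0, -94.7]
contact_force: [0.2, -0.3, -2.1]
gripper_width: 0.0346
gripper_force: 40.0
```

Call:
{"op": "apply_moves", "data": {
  "targets": [
    [0, 0, 0, 0.0015, 0, 0, 0],
    [0, 0, 0, 0, 0, 0, 0],
    [1, 0, 0, 0, 0, 0, 0],
    [1, 0, 0, 0, 0, 0, 0],
    [1, 0, 0, 0, 0, 0, 0],
    [1, 0, 0, 0, 0, 0, 0],
    [1, 0, 0, 0, 0, 0, 0],
    [1, 0, 0, 0, 0, 0, 0],
    [1, 0, 0, -0.01, 0, 0, 0],
    [1, 0, 0, -0.03, 0, 0, 0],
    [1, 0, 0, -0.03, 0, 0, 0],
    [1, 0, 0, -0.03, 0, 0, 0],
    [1, 0, 0, -0.03, 0, 0, 0],
    [1, 0, 0, -0.03, 0, 0, 0],
    [1, 0, 0, 0, 0, 0, 0]
  ]
}}

```text
time_s: 7.4
tcp_pos: [0.6585, 0.0473, 0.2107]
eef_rot: [-179.4, 0.1, -94.6]
contact_force: [1.3, 0.9, 2.1]
gripper_width: 0.0878
gripper_force: 0.0
```

```bash
cat >> h.py <<'E'
def survey(f):
    c=snap('top',f);W=world(c)
    print('cover',rect(W,(.57,.75),(-.08,.18),.015,.03))
    print('box rim',rect(W,(.43,.585),(-.08,.17),.058,.064))
    print('jig bench',rect(W,(.45,.66),(.22,.48),.028,.045))
    print('jig on box',rect(W,(.45,.59),(-.06,.16),.085,.105))
    return W
E
python3 -c "
from h import *
survey('t2')
go([.5603,.3515,.20],-99.4)"
```

```text
cover (1132, array([656.1,  49.4]), array([176. ,  91.9]), 85.3, 0.0188)
box rim (1479, array([519.3,  46.9]), array([199.8,  99.8]), 85.3, 0.0601)
jig bench (407, array([550.9, 296. ]), array([63.4, 40. ]), 80.2, 0.036)
jig on box None
turn/90 [-0.0045  0.0017  0.0526] minrows 0.661362876302254 | then shift m [-0.2842  0.1454  0.0076] norm 0.319 t 7.45
```

Call:
{"op": "apply_moves", "data": {
  "targets": [
    [1, 0, 0, 0, -0.0045, 0.0017, 0.0526],
    [1, -0.0284, 0.01454, 0, 0, 0, 0],
    [1, -0.0284, 0.01454, 0, 0, 0, 0],
    [1, -0.0284, 0.01454, 0, 0, 0, 0],
    [1, -0.0284, 0.01454, 0, 0, 0, 0],
    [1, -0.0284, 0.01454, 0, 0, 0, 0],
    [1, -0.0284, 0.01454, 0, 0, 0, 0],
    [1, -0.0284, 0.01454, 0, 0, 0, 0],
    [1, -0.0284, 0.01454, 0, 0, 0, 0],
    [1, -0.0284, 0.01454, 0, 0, 0, 0],
    [1, -0.0284, 0.01454, 0, 0, 0, 0],
    [1, 0, 0, 0, 0, 0, 0],
    [1, 0, 0, 0, 0, 0, 0]
  ]
}}

```text
time_s: 8.53
tcp_pos: [0.5573, 0.3524, 0.2019]
eef_rot: [179.5, -0.2, -99.3]
contact_force: [0.2, -0.4, 1.0]
gripper_width: 0.0873
gripper_force: 0.0
```

```bash
python3 -c "
from h import *
survey('t3')
go([.5603,.3515,.024],-99.5)"
```

```text
cover (2405, array([681. ,  47.3]), array([175.8, 141.5]), 85.4, 0.0187)
box rim (1464, array([519.4,  46.9]), array([199.7, 100. ]), 85.2, 0.0602)
jig bench (1015, array([559.5, 346.5]), array([165.8,  40. ]), 80.6, 0.0361)
jig on box None
turn/90 [ 0.005  -0.0027  0.0017] minrows 0.06287247428225493 | then shift m [-0.0006 -0.0025  0.178 ] norm 0.178 t 8.5833
```

Call:
{"op": "apply_moves", "data": {
  "targets": [
    [1, 0, 0, 0, 0.005, -0.0027, 0.0017],
    [1, 0, -0.0025, 0.03, 0, 0, 0],
    [1, 0, 0, 0.03, 0, 0, 0],
    [1, 0, 0, 0.03, 0, 0, 0],
    [1, 0, 0, 0.03, 0, 0, 0],
    [1, 0, 0, 0.03, 0, 0, 0],
    [1, 0, 0, 0.018, 0, 0, 0],
    [1, 0, 0, 0.01, 0, 0, 0],
    [1, 0, 0, 0, 0, 0, 0],
    [0, 0, 0, 0, 0, 0, 0],
    [0, 0, 0, 0, 0, 0, 0],
    [0, 0, 0, 0, 0, 0, 0],
    [0, 0, 0, 0, 0, 0, 0],
    [0, 0, 0, 0, 0, 0, 0],
    [0, 0, 0, 0, 0, 0, 0],
    [0, 0, 0, 0, 0, 0, 0],
    [0, 0, 0, 0, 0, 0, 0]
  ],
  "newtons": 45
}}

```text
time_s: 10.0
tcp_pos: [0.5609, 0.3508, 0.0249]
eef_rot: [-180.0, 0.1, -99.6]
contact_force: [-5.2, -0.5, 2.0]
gripper_width: 0.0398
gripper_force: 8.6
```

```bash
python3 -c "
from h import *
s=get_state();print(s['tcp_pos'],s['eef_rot'])
go([.5195,.0468,.084],-94.7)"
```

```text
[0.56088126 0.35083789 0.02490733] [-1.79959421e+02  7.69811238e-02 -9.95747820e+01]
turn/90 [-0.0005  0.0008 -0.0542] minrows 0.6808391490484337 | then shift m [ 0.3064  0.0163 -0.0591] norm 0.312 t 10.0
```

Call:
{"op": "apply_moves", "data": {
  "targets": [
    [0, 0, 0, 0, 0, 0, 0],
    [0, 0, 0, 0, 0, 0, 0],
    [0, 0, 0, 0, 0, 0, 0],
    [0, 0, 0, -0.005, 0, 0, 0],
    [0, 0, 0, -0.015, 0, 0, 0],
    [0, 0, 0, -0.025, 0, 0, 0],
    [0, 0, 0, -0.03, 0, 0, 0],
    [0, 0, 0, -0.03, 0, 0, 0],
    [0, 0, 0, -0.015, 0, 0, -0.0542],
    [0, 0.03064, 0.00163, 0, 0, 0, 0],
    [0, 0.03064, 0.00163, 0, 0, 0, 0],
    [0, 0.03064, 0.00163, 0, 0, 0, 0],
    [0, 0.03064, 0.00163, 0, 0, 0, 0],
    [0, 0.03064, 0.00163, 0, 0, 0, 0],
    [0, 0.03064, 0.00163, 0, 0, 0, 0],
    [0, 0.03064, 0.00163, 0, 0, 0, 0],
    [0, 0.03064, 0.00163, 0, 0, 0, 0],
    [0, 0.03064, 0.00163, 0, 0, 0, 0],
    [0, 0.03064, 0.00163, 0, 0, 0, 0]
  ]
}}

```text
time_s: 11.58
tcp_pos: [0.5183, 0.0448, 0.1436]
eef_rot: [180.0, 0.0, -94.7]
contact_force: [-0.0, -1.4, -6.6]
gripper_width: 0.0395
gripper_force: 45.0
```

Call:
{"op": "apply_moves", "data": {
  "targets": [
    [0, 0, 0, 0, 0, 0, 0],
    [0, 0, 0, 0, 0, 0, 0],
    [0, 0, 0, 0, 0, 0, 0]
  ]
}}

```text
time_s: 11.83
tcp_pos: [0.5194, 0.0462, 0.144]
eef_rot: [-180.0, 0.1, -94.8]
contact_force: [-0.1, 1.3, -6.6]
gripper_width: 0.0399
gripper_force: 45.0
```

```bash
python3 -c "
from h import *
W=survey('t4');print('held',rect(W,(.45,.6),(-.06,.16),.13,.165))
s=get_state();print(s['tcp_pos'],s['eef_rot'],s['contact_force'],s['gripper_force'])
go([.5195,.0463,.084],-94.7)"
```

```text
cover (1920, array([681.2,  47.1]), array([175.8, 141.7]), 85.3, 0.0187)
box rim (238, array([512.7, -36.1]), array([35.9, 99.5]), 87.0, 0.0599)
jig bench None
jig on box None
held (148, array([512.8, -31.6]), array([17.9, 40.2]), 88.0, 0.1547)
[0.51955481 0.0467509  0.14403484] [-1.79968758e+02  6.59389699e-02 -9.47165613e+01] [ 0.12965361 -0.62640259 -6.83049742] 44.98945713043213
turn/90 [-0.0003  0.0007 -0.0002] minrows 0.009208722425219331 | then shift m [0.0005 0.     0.06  ] norm 0.06 t 11.8833
```

Call:
{"op": "apply_moves", "data": {
  "targets": [
    [0, 0, 0, 0.015, 0, 0, 0],
    [0, 0, 0, 0.02, 0, 0, 0],
    [0, 0, 0, 0.012, 0, 0, 0],
    [0, 0, 0, 0.006, 0, 0, 0],
    [0, 0, 0, 0.003, 0, 0, 0],
    [0, 0, 0, 0.002, 0, 0, 0],
    [0, 0, 0, 0, 0, 0, 0],
    [0, 0, 0, 0, 0, 0, 0],
    [0, 0, 0, 0, 0, 0, 0]
  ]
}}

```text
time_s: 12.63
tcp_pos: [0.5202, 0.0469, 0.0871]
eef_rot: [-179.9, 0.1, -94.7]
contact_force: [0.4, -0.1, -6.3]
gripper_width: 0.0398
gripper_force: 45.0
```

Call:
{"op": "apply_moves", "data": {
  "targets": [
    [0, 0, 0, 0.0015, 0, 0, 0],
    [0, 0, 0, 0.001, 0, 0, 0],
    [0, 0, 0, 0, 0, 0, 0],
    [0, 0, 0, 0, 0, 0, 0]
  ]
}}

```text
time_s: 12.97
tcp_pos: [0.5201, 0.0468, 0.0848]
eef_rot: [-179.9, 0.1, -94.7]
contact_force: [-4.3, 1.1, 6.8]
gripper_width: 0.0395
gripper_force: 45.0
```

Call:
{"op": "apply_moves", "data": {
  "targets": [
    [1, 0, 0, 0, 0, 0, 0],
    [1, 0, 0, 0, 0, 0, 0],
    [1, 0, 0, 0, 0, 0, 0],
    [1, 0, 0, 0, 0, 0, 0],
    [1, 0, 0, 0, 0, 0, 0],
    [0.6, 0, 0, -0.02, 0, 0, 0],
    [0.6, 0, 0, -0.035, 0, 0, 0],
    [0.6, 0, 0, -0.035, 0, 0, 0],
    [0.6, 0, 0, -0.035, 0, 0, 0],
    [0.6, 0, 0, -0.035, 0, 0, 0],
    [0.6, 0.03, 0, 0, 0, 0, 0],
    [0.6, 0.035, 0, 0, 0, 0, 0],
    [0.6, 0.035, 0, 0, 0, 0, 0],
    [0.6, 0.035, 0, 0, 0, 0, 0],
    [0.6, 0.035, 0, 0, 0, 0, 0],
    [0.6, 0, 0, 0, 0, 0, 0],
    [0.6, 0, 0, 0, 0, 0, 0]
  ],
  "newtons": 60
}}

```text
time_s: 14.38
tcp_pos: [0.5052, -0.1246, 0.2435]
eef_rot: [-180.0, 0.1, -94.9]
contact_force: [0.3, 1.0, -0.3]
gripper_width: 0.053
gripper_force: 0.0
```

```bash
python3 -c "
from h import *
W=survey('t5');c=dict(np.load('/tmp/top0.npz'));V=world(c)
p=V[(V[...,0]>.42)&(V[...,0]<.47)&(abs(V[...,1]+.19)<.04)];print('purple top',np.nanmax(p[:,2]),rect(V,(.4,.48),(-.23,-.15),.1,.2))
for z in((.12,.17),(.146,.17)): print('handle',rect(V,(.49,.56),(-.23,-.15),*z))
side=world(dict(np.load('/tmp/side0.npz')));print(rect(side,(.49,.56),(-.23,-.15),.10,.17),rect(side,(.41,.47),(-.23,-.15),.10,.17))
a=side[(abs(side[...,0]-.52)<.03)&(abs(side[...,1]+.19)<.03)&(side[...,2]>.1)];print(a.min(0),a.max(0))
go([.5235,-.1922,.1255],-94.7)"
```

```text
cover (2395, array([681.2,  47.5]), array([176.1, 142. ]), 85.5, 0.0187)
box rim (426, array([563.6,  43.9]), array([ 28.8, 200. ]), 1.6, 0.06)
jig bench None
jig on box (46, array([542.7, 115.9]), array([ 7. , 36.7]), 1.3, 0.0956)
purple top 0.15136061810229995 (161, array([ 438.6, -197. ]), array([24.7, 25.7]), 86.2, 0.1447)
handle (145, array([ 523.3, -192.2]), array([23.6, 25.8]), 2.3, 0.1555)
handle (122, array([ 523.3, -192.2]), array([23.6, 25.9]), 1.7, 0.1559)
(329, array([ 524. , -198.4]), array([25. , 20.8]), 25.2, 0.1331) (279, array([ 438.8, -204.3]), array([21.8, 23.3]), 55.0, 0.1279)
[ 0.51069691 -0.20983327  0.10014451] [ 0.53546492 -0.185398    0.15929835]
turn/90 [-0.0006  0.0008 -0.0013] minrows 0.016324070497908932 | then shift m [ 0.0669 -0.0236  0.118 ] norm 0.138 t 14.4333
```

Call:
{"op": "apply_moves", "data": {
  "targets": [
    [0.6, 0.0335, -0.012, 0, 0, 0, 0],
    [0.6, 0.0335, -0.0116, 0, 0, 0, 0],
    [0.6, 0, 0, 0, 0, 0, 0],
    [0.6, 0, 0, 0, 0, 0, 0],
    [0.6, 0, 0, 0, 0, 0, 0],
    [0.6, 0, 0, 0, 0, 0, 0]
  ]
}}

```text
time_s: 14.93
tcp_pos: [0.5237, -0.1905, 0.2436]
eef_rot: [-179.9, 0.1, -94.6]
contact_force: [0.1, 0.3, 0.6]
gripper_width: 0.0525
gripper_force: 0.0
```

```bash
python3 -c "
from h import *
W=survey('t6')
go([.5235,-.1923,.1265],-94.7)"
```

```text
cover (1485, array([693. ,  53.6]), array([113.5, 185.2]), 7.0, 0.0187)
box rim (44, array([526.4, 145.2]), array([97.7,  8. ]), 0.3, 0.06)
jig bench None
jig on box None
turn/90 [-0.0007  0.0009  0.001 ] minrows 0.012505029065946908 | then shift m [0.0019 0.     0.1172] norm 0.117 t 14.9833
```

Call:
{"op": "apply_moves", "data": {
  "targets": [
    [0.6, 0.0015, 0, 0.03, 0, 0, 0],
    [0.6, 0, 0, 0.03, 0, 0, 0],
    [0.6, 0, 0, 0.03, 0, 0, 0],
    [0.6, 0, 0, 0.02, 0, 0, 0],
    [0.6, 0, 0, 0.0072, 0, 0, 0],
    [0.6, 0, 0, 0, 0, 0, 0],
    [0.6, 0, 0, 0, 0, 0, 0],
    [0, 0, 0, 0, 0, 0, 0],
    [0, 0, 0, 0, 0, 0, 0],
    [0, 0, 0, 0, 0, 0, 0],
    [0, 0, 0, 0, 0, 0, 0],
    [0, 0, 0, 0, 0, 0, 0],
    [0, 0, 0, 0, 0, 0, 0],
    [0, 0, 0, 0, 0, 0, 0],
    [0, 0, 0, 0, 0, 0, 0]
  ],
  "newtons": 60
}}

```text
time_s: 16.23
tcp_pos: [0.5238, -0.1931, 0.1269]
eef_rot: [-179.9, 0.1, -94.7]
contact_force: [-1.2, 0.4, 5.5]
gripper_width: 0.0237
gripper_force: 60.0
```

Call:
{"op": "apply_moves", "data": {
  "targets": [
    [0, 0, 0, -0.01, 0, 0, 0],
    [0, 0, 0, -0.02, 0, 0, 0],
    [0, 0, 0, -0.03, 0, 0, 0],
    [0, 0, 0, -0.03, 0, 0, 0],
    [0, 0, 0, -0.03, 0, 0, 0],
    [0, 0, 0, -0.01, 0, 0, 0],
    [0, -0.02, 0, 0, 0, 0, 0],
    [0, -0.04, 0, 0, 0, 0, 0],
    [0, -0.04, 0, 0, 0, 0, 0],
    [0, -0.04, 0, 0, 0, 0, 0],
    [0, -0.04, 0, 0, 0, 0, 0],
    [0, -0.04, 0, 0, 0, 0, 0],
    [0, -0.04, 0, 0, 0, 0, 0],
    [0, -0.04, 0, 0, 0, 0, 0],
    [0, -0.04, 0, 0, 0, 0, 0],
    [0, -0.04, 0, 0, 0, 0, 0],
    [0, -0.04, 0, 0, 0, 0, 0],
    [0, -0.02, 0, 0, 0, 0, 0],
    [0, 0, 0, 0, 0, 0, 0],
    [0, 0, 0, 0, 0, 0, 0]
  ]
}}

```text
time_s: 17.9
tcp_pos: [0.559, 0.2463, 0.256]
eef_rot: [180.0, 0.0, -94.6]
contact_force: [-0.9, 0.1, -1.5]
gripper_width: 0.0238
gripper_force: 60.0
```

```bash
python3 -c "
from h import *
W=survey('t7');s=get_state();print(s['tcp_pos'],s['eef_rot'])
c=snap('side','s7');S=world(c)
x,y=s['tcp_pos'][:2]
for z in((.13,.15),(.15,.17),(.17,.19),(.19,.21),(.21,.225),(.225,.235)):
  p=S[(abs(S[...,0]-x)<.03)&(abs(S[...,1]-y)<.03)&(S[...,2]>z[0])&(S[...,2]<z[1])]
  if len(p): print(z,len(p),p[:,0].min().round(4),p[:,0].max().round(4),np.median(p[:,0]).round(4),p[:,1].min().round(4),np.median(p[:,1]).round(4))
p=S[(abs(S[...,0]-x)<.02)&(abs(S[...,1]-y)<.03)&(S[...,2]>.08)];print(p[:,2].min())
t=cv2.imread('pics/t7.png')[180:290,200:360];cv2.imwrite('pics/t7b.png',cv2.resize(t,(800,550),interpolation=cv2.INTER_CUBIC))"
```

```text
cover (2392, array([681.2,  47.2]), array([176., 142.]), 85.2, 0.0187)
box rim (1217, array([519.4,  46.8]), array([199.6,  99.8]), 85.3, 0.0601)
jig bench None
jig on box (1318, array([520.3,  47.9]), array([175.6,  40.3]), 85.4, 0.0961)
[0.55908329 0.24530911 0.2563091 ] [ 1.79988666e+02  1.01455257e-02 -9.46568648e+01]
(0.13, 0.15) 9 0.555 0.5613 0.5581 0.2337 0.2398
(0.15, 0.17) 21 0.5548 0.561 0.5579 0.2362 0.2386
(0.17, 0.19) 21 0.5544 0.5607 0.5576 0.2349 0.2406
(0.19, 0.21) 22 0.5541 0.5631 0.5574 0.2353 0.2405
(0.21, 0.225) 30 0.5484 0.5687 0.5586 0.2269 0.2353
(0.225, 0.235) 25 0.5481 0.5686 0.5571 0.2295 0.2347
0.1400058935220138
```

View pics/t7b.png

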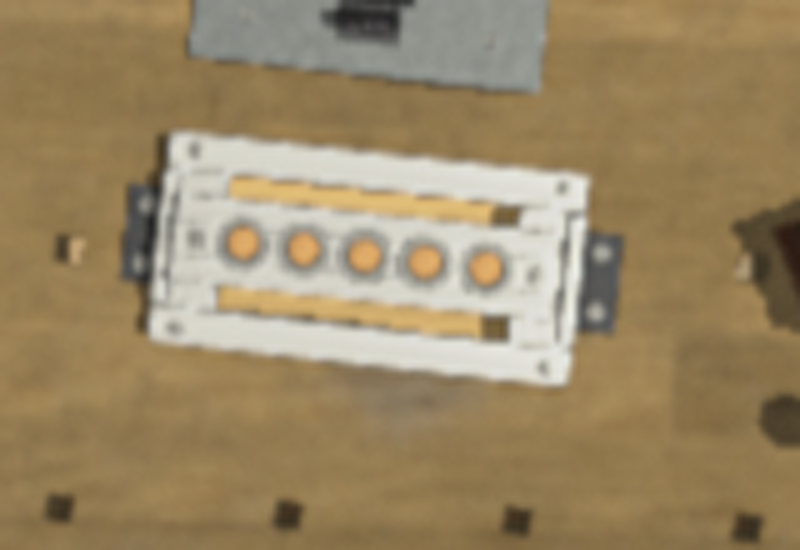

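The crop shows the jig seated centrally on the open box, with all five stubs (orange) in at (242,243) to (487,268). I start at bush4, the left one.

```bash
python3 -c "
from h import *
go([.525,.1042,.1714],-94.6)"
```

```text
turn/90 [-0.0001  0.0003 -0.0012] minrows 0.01529652566303647 | then shift m [0.1428 0.0228 0.0852] norm 0.168 t 18.0
```

Call:
{"op": "apply_moves", "data": {
  "targets": [
    [0, 0.028, 0.0046, 0, 0, 0, 0],
    [0, 0.0287, 0.0046, 0, 0, 0, 0],
    [0, 0.0287, 0.0046, 0, 0, 0, 0],
    [0, 0.0287, 0.0046, 0, 0, 0, 0],
    [0, 0.0287, 0.0044, 0, 0, 0, 0],
    [0, 0, 0, 0, 0, 0, 0],
    [0, 0, 0, 0, 0, 0, 0],
    [0, 0, 0, 0, 0, 0, 0]
  ]
}}

```text
time_s: 18.67
tcp_pos: [0.5252, 0.104, 0.2573]
eef_rot: [-179.9, 0.1, -94.8]
contact_force: [-1.0, 0.2, 0.1]
gripper_width: 0.0239
gripper_force: 60.0
```

```bash
python3 -c "
from h import *
go([.525,.1042,.1714],-94.6)"
```

```text
turn/90 [-0.0012  0.0012 -0.0023] minrows 0.028702651686506226 | then shift m [-0.0002  0.0002  0.0859] norm 0.086 t 18.6667
```

Call:
{"op": "apply_moves", "data": {
  "targets": [
    [0, 0, 0, 0.015, 0, 0, 0],
    [0, 0, 0, 0.015, 0, 0, 0],
    [0, 0, 0, 0.008, 0, 0, 0],
    [0, 0, 0, 0.004, 0, 0, 0],
    [0, 0, 0, 0.004, 0, 0, 0],
    [0, 0, 0, 0.004, 0, 0, 0],
    [0, 0, 0, 0.004, 0, 0, 0],
    [0, 0, 0, 0.004, 0, 0, 0],
    [0, 0, 0, 0, 0, 0, 0]
  ]
}}

```text
time_s: 19.42
tcp_pos: [0.5254, 0.1053, 0.1993]
eef_rot: [-179.9, 0.1, -94.7]
contact_force: [-0.1, 0.6, -1.6]
gripper_width: 0.0235
gripper_force: 60.0
```

Call:
{"op": "apply_moves", "data": {
  "targets": [
    [0, 0, 0, 0.005, 0, 0, 0],
    [0, 0, 0, 0.005, 0, 0, 0],
    [0, 0, 0, 0.005, 0, 0, 0]
  ]
}}

```text
time_s: 19.67
tcp_pos: [0.5258, 0.1054, 0.1843]
eef_rot: [-179.9, 0.1, -94.7]
contact_force: [-0.7, -0.4, -1.0]
gripper_width: 0.0234
gripper_force: 60.0
```

Call:
{"op": "apply_moves", "data": {
  "targets": [
    [0, 0, 0, 0.005, 0, 0, 0],
    [0, 0, 0, 0.005, 0, 0, 0],
    [0, 0, 0, 0.004, 0, 0, 0],
    [0, 0, 0, 0, 0, 0, 0]
  ]
}}

```text
time_s: 20.0
tcp_pos: [0.5247, 0.1048, 0.1685]
eef_rot: [180.0, 0.0, -94.7]
contact_force: [-0.1, 0.2, -0.8]
gripper_width: 0.0235
gripper_force: 60.0
```

Call:
{"op": "apply_moves", "data": {
  "targets": [
    [0, 0, 0, -0.02, 0, 0, 0],
    [0, 0, 0, -0.03, 0, 0, 0],
    [0, 0, 0, -0.03, 0, 0, 0],
    [0, -0.04, 0, -0.01, 0, 0, 0],
    [0, -0.04, 0, 0, 0, 0, 0],
    [0, -0.02, 0, 0, 0, 0, 0],
    [0, 0, 0, 0, 0, 0, 0],
    [0, 0, 0, 0, 0, 0, 0]
  ]
}}

```text
time_s: 20.67
tcp_pos: [0.5332, 0.2056, 0.2595]
eef_rot: [-180.0, 0.0, -94.6]
contact_force: [0.6, -0.4, -2.4]
gripper_width: 0.0241
gripper_force: 60.0
```

```bash
cat >> h.py <<'E'
def look(f):
    W=survey(f);s=get_state();print(s['tcp_pos'],s['eef_rot'])
    S=world(snap('side',f+'s')); x,y,zt=s['tcp_pos']
    p=S[(abs(S[...,0]-x)<.02)&(abs(S[...,1]-y)<.03)&(S[...,2]>zt-.16)&(S[...,2]<zt-.04)];print('tip z',p[:,2].min(),'tcp-tip',zt-p[:,2].min())
    t=cv2.imread(f'pics/{f}.png')[180:290,200:360];cv2.imwrite(f'pics/{f}b.png',cv2.resize(t,(800,550),interpolation=cv2.INTER_CUBIC))
E
python3 -c "
from h import *
look('t8')"
```

```text
cover (2392, array([681.1,  47.2]), array([176. , 141.6]), 85.2, 0.0187)
box rim (1225, array([519.5,  46.9]), array([199.7,  99.9]), 85.3, 0.0602)
jig bench None
jig on box (1284, array([519.3,  48. ]), array([175.9,  40. ]), 85.9, 0.0961)
[0.53306719 0.20472909 0.25950732] [-1.79975122e+02  3.17175485e-02 -9.46463529e+01]
tip z 0.14194924153006633 tcp-tip 0.11755808095738812
```

View pics/t8b.png

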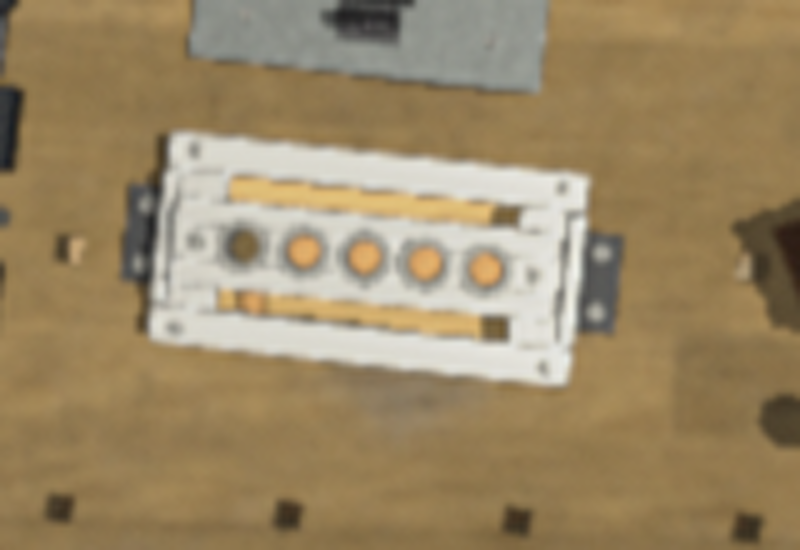

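Bush4, at (243,245), is now empty and its stub lies in the box at (255,303). Next is bush3.

```bash
python3 -c "
from h import *
go([.5222,.0767,.1714],-94.6)"
```

```text
turn/90 [-0.0003  0.0004 -0.001 ] minrows 0.012545637250942682 | then shift m [0.1279 0.0006 0.0882] norm 0.155 t 20.7667
```

Call:
{"op": "apply_moves", "data": {
  "targets": [
    [0, 0.032, 0, 0, 0, 0, 0],
    [0, 0.032, 0, 0, 0, 0, 0],
    [0, 0.032, 0.0006, 0, 0, 0, 0],
    [0, 0.0319, 0, 0, 0, 0, 0],
    [0, 0, 0, 0, 0, 0, 0],
    [0, 0, 0, 0, 0, 0, 0],
    [0, 0, 0, 0, 0, 0, 0],
    [0, 0, 0, 0.02, 0, 0, 0],
    [0, 0, 0, 0.016, 0, 0, 0],
    [0, 0, 0, 0.006, 0, 0, 0],
    [0, 0, 0, 0.006, 0, 0, 0],
    [0, 0, 0, 0.006, 0, 0, 0],
    [0, 0, 0, 0.006, 0, 0, 0],
    [0, 0, 0, 0.006, 0, 0, 0]
  ]
}}

```text
time_s: 21.93
tcp_pos: [0.5229, 0.0777, 0.1953]
eef_rot: [-179.9, 0.1, -94.6]
contact_force: [-4.2, 0.1, 9.4]
gripper_width: 0.0237
gripper_force: 60.0
```

Call:
{"op": "apply_moves", "data": {
  "targets": [
    [0, 0, 0, 0.006, 0, 0, 0],
    [0, 0, 0, 0.006, 0, 0, 0],
    [0, 0, 0, 0.006, 0, 0, 0],
    [0, 0, 0, 0.005, 0, 0, 0],
    [0, 0, 0, 0, 0, 0, 0]
  ]
}}

```text
time_s: 22.35
tcp_pos: [0.5218, 0.0771, 0.1694]
eef_rot: [180.0, 0.0, -94.7]
contact_force: [0.3, 0.4, -2.2]
gripper_width: 0.0238
gripper_force: 60.0
```

```bash
python3 -c "
from h import *
go([.52,.0486,.2594],-94.6)"
```

```text
turn/90 [ 0.0004  0.0002 -0.0011] minrows 0.014104218915224174 | then shift m [ 0.0286 -0.0005 -0.09  ] norm 0.094 t 22.35
```

Next is bush2: up, 28 mm along, settle, then down.

Call:
{"op": "apply_moves", "data": {
  "targets": [
    [0, 0, 0, -0.02, 0, 0, 0],
    [0, 0, 0, -0.025, 0, 0, 0],
    [0, 0, 0, -0.015, 0, 0, 0],
    [0, 0, 0, 0, 0, 0, 0],
    [0, 0.0145, 0, 0, 0, 0, 0],
    [0, 0.0141, -0.0004, 0, 0, 0, 0],
    [0, 0, 0, 0, 0, 0, 0],
    [0, 0, 0, 0, 0, 0, 0],
    [0, 0, 0, 0, 0, 0, 0],
    [0, 0, 0, 0.012, 0, 0, 0],
    [0, 0, 0, 0.006, 0, 0, 0],
    [0, 0, 0, 0.006, 0, 0, 0],
    [0, 0, 0, 0.006, 0, 0, 0],
    [0, 0, 0, 0.006, 0, 0, 0]
  ]
}}

```text
time_s: 23.52
tcp_pos: [0.5206, 0.0487, 0.1953]
eef_rot: [-179.9, 0.0, -94.7]
contact_force: [-2.7, 0.8, 9.9]
gripper_width: 0.0237
gripper_force: 60.0
```

Call:
{"op": "apply_moves", "data": {
  "targets": [
    [0, 0, 0, 0.006, 0, 0, 0],
    [0, 0, 0, 0.006, 0, 0, 0],
    [0, 0, 0, 0.006, 0, 0, 0],
    [0, 0, 0, 0.006, 0, 0, 0],
    [0, 0, 0, 0, 0, 0, 0]
  ]
}}

```text
time_s: 23.93
tcp_pos: [0.5195, 0.0485, 0.1689]
eef_rot: [179.9, 0.0, -94.7]
contact_force: [-0.5, -0.0, -1.7]
gripper_width: 0.0237
gripper_force: 60.0
```

```bash
python3 -c "
from h import *
go([.5177,.0208,.2294],-94.6)"
```

```text
turn/90 [ 0.0009  0.0001 -0.0012] minrows 0.015357036116464839 | then shift m [ 0.0277 -0.0004 -0.0605] norm 0.067 t 23.9333
```

Call:
{"op": "apply_moves", "data": {
  "targets": [
    [0, 0, 0, -0.02, 0, 0, 0],
    [0, 0, 0, -0.025, 0, 0, 0],
    [0, 0, 0, -0.015, 0, 0, 0],
    [0, 0, 0, 0, 0, 0, 0],
    [0, 0.014, 0, 0, 0, 0, 0],
    [0, 0.0138, -0.0004, 0, 0, 0, 0],
    [0, 0, 0, 0, 0, 0, 0],
    [0, 0, 0, 0, 0, 0, 0],
    [0, 0, 0, 0, 0, 0, 0],
    [0, 0, 0, 0.012, 0, 0, 0],
    [0, 0, 0, 0.006, 0, 0, 0],
    [0, 0, 0, 0.006, 0, 0, 0],
    [0, 0, 0, 0.006, 0, 0, 0],
    [0, 0, 0, 0.006, 0, 0, 0]
  ]
}}

```text
time_s: 25.1
tcp_pos: [0.5188, 0.0212, 0.1954]
eef_rot: [-179.9, 0.0, -94.6]
contact_force: [-3.0, 0.1, 9.9]
gripper_width: 0.0235
gripper_force: 60.0
```

Call:
{"op": "apply_moves", "data": {
  "targets": [
    [0, 0, 0, 0.006, 0, 0, 0],
    [0, 0, 0, 0.006, 0, 0, 0],
    [0, 0, 0, 0.006, 0, 0, 0],
    [0, 0, 0, 0.006, 0, 0, 0],
    [0, 0, 0, 0, 0, 0, 0]
  ]
}}

```text
time_s: 25.52
tcp_pos: [0.5176, 0.0209, 0.1689]
eef_rot: [179.9, 0.0, -94.7]
contact_force: [0.3, 0.1, -1.8]
gripper_width: 0.0232
gripper_force: 60.0
```

```bash
python3 -c "
from h import *
go([.5155,-.0072,.2294],-94.6)"
```

```text
turn/90 [ 0.001   0.0002 -0.0012] minrows 0.014849114940005743 | then shift m [ 0.0281 -0.0001 -0.0605] norm 0.067 t 25.5167
```

Call:
{"op": "apply_moves", "data": {
  "targets": [
    [0, 0, 0, -0.02, 0, 0, 0],
    [0, 0, 0, -0.025, 0, 0, 0],
    [0, 0, 0, -0.015, 0, 0, 0],
    [0, 0, 0, 0, 0, 0, 0],
    [0, 0.014, 0, 0, 0, 0, 0],
    [0, 0.0141, 0, 0, 0, 0, 0],
    [0, 0, 0, 0, 0, 0, 0],
    [0, 0, 0, 0, 0, 0, 0],
    [0, 0, 0, 0, 0, 0, 0],
    [0, 0, 0, 0.012, 0, 0, 0],
    [0, 0, 0, 0.006, 0, 0, 0],
    [0, 0, 0, 0.006, 0, 0, 0],
    [0, 0, 0, 0.006, 0, 0, 0],
    [0, 0, 0, 0.006, 0, 0, 0]
  ]
}}

```text
time_s: 26.68
tcp_pos: [0.5164, -0.0068, 0.1953]
eef_rot: [-179.9, 0.0, -94.6]
contact_force: [-3.4, 0.3, 7.4]
gripper_width: 0.0237
gripper_force: 60.0
```

Call:
{"op": "apply_moves", "data": {
  "targets": [
    [0, 0, 0, 0.006, 0, 0, 0],
    [0, 0, 0, 0.006, 0, 0, 0],
    [0, 0, 0, 0.006, 0, 0, 0],
    [0, 0, 0, 0.006, 0, 0, 0],
    [0, 0, 0, 0, 0, 0, 0]
  ]
}}

```text
time_s: 27.1
tcp_pos: [0.5154, -0.0071, 0.1689]
eef_rot: [179.9, 0.0, -94.7]
contact_force: [-0.6, 0.1, -1.2]
gripper_width: 0.0233
gripper_force: 60.0
```

Call:
{"op": "apply_moves", "data": {
  "targets": [
    [0, 0, 0, -0.02, 0, 0, 0],
    [0, 0, 0, -0.03, 0, 0, 0],
    [0, 0, 0, -0.03, 0, 0, 0],
    [0, 0, 0, -0.01, 0, 0, 0],
    [0, -0.03, 0, 0, 0, 0, 0],
    [0, -0.04, 0, 0, 0, 0, 0],
    [0, -0.04, 0, 0, 0, 0, 0],
    [0, -0.04, 0, 0, 0, 0, 0],
    [0, -0.04, 0, 0, 0, 0, 0],
    [0, -0.03, 0, 0, 0, 0, 0],
    [0, 0, 0, 0, 0, 0, 0],
    [0, 0, 0, 0, 0, 0, 0]
  ]
}}

```text
time_s: 28.1
tcp_pos: [0.5339, 0.2138, 0.2599]
eef_rot: [180.0, 0.0, -94.6]
contact_force: [-0.6, 0.1, -1.6]
gripper_width: 0.0237
gripper_force: 60.0
```

```bash
python3 -c "
from h import *
look('t9')"
```

```text
cover (2381, array([681. ,  47.2]), array([175.9, 141.4]), 85.3, 0.0186)
box rim (1235, array([519.5,  46.8]), array([199.7,  99.9]), 85.4, 0.0601)
jig bench None
jig on box (1160, array([517.8,  48.3]), array([176. ,  40.1]), 85.8, 0.0963)
[0.5337878  0.21263183 0.26012371] [ 1.79999598e+02  1.72860709e-02 -9.46213641e+01]
tip z 0.144505436173676 tcp-tip 0.11561827779218725
```

View pics/t9b.png

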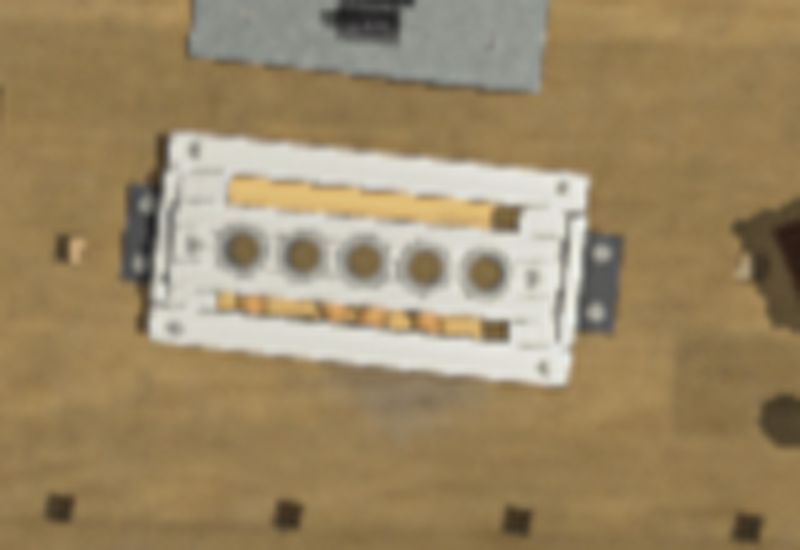

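All five bushes, (243,250) to (486,272), are empty and the stubs lie in the box along (255 to 440, 305 to 322). Now the drift goes back.

```bash
python3 -c "
from h import *
for f,t in(('s7',(.5591,.2453,.2563)),('t9s',(.5338,.2126,.2601))):
  S=world(dict(np.load(f'/tmp/{f}.npz')));x,y,z=t
  for lo,hi in((.10,.115),(.05,.1),(.03,.045),(.02,.03)):
    p=S[(abs(S[...,0]-x)<.03)&(abs(S[...,1]-y)<.03)&(S[...,2]>z-hi)&(S[...,2]<z-lo)]-t
    if len(p):print(f,lo,np.median(p,0).round(4),p[:,0].min().round(4),p[:,0].max().round(4))
go([.5238,-.1931,.26],-94.7)"
```

```text
s7 0.1 [-0.0011 -0.0052 -0.107 ] -0.0042 0.0022
s7 0.05 [-0.0014 -0.0052 -0.0728] -0.0048 0.004
s7 0.03 [-0.0018 -0.01   -0.0344] -0.011 0.0096
s7 0.02 [-0.002  -0.0106 -0.0254] -0.011 0.0095
t9s 0.1 [-0.0008 -0.0054 -0.1074] -0.0038 0.0024
t9s 0.05 [-0.0009 -0.0058 -0.0758] -0.0041 0.0022
t9s 0.03 [-0.0007 -0.008  -0.0347] -0.0127 0.0103
t9s 0.02 [-0.0008 -0.0109 -0.0247] -0.0128 0.0101
turn/90 [-0.0002  0.0003  0.0002] minrows 0.003924145002821623 | then shift m [ 4.044e-01 -2.320e-02  4.000e-04] norm 0.405 t 28.2
```

Call:
{"op": "apply_moves", "data": {
  "targets": [
    [0, 0.02, -0.002, 0, 0, 0, 0],
    [0, 0.038, -0.002, 0, 0, 0, 0],
    [0, 0.038, -0.002, 0, 0, 0, 0],
    [0, 0.038, -0.002, 0, 0, 0, 0],
    [0, 0.038, -0.002, 0, 0, 0, 0],
    [0, 0.038, -0.002, 0, 0, 0, 0],
    [0, 0.038, -0.002, 0, 0, 0, 0],
    [0, 0.038, -0.002, 0, 0, 0, 0],
    [0, 0.038, -0.002, 0, 0, 0, 0],
    [0, 0.038, -0.002, 0, 0, 0, 0],
    [0, 0.03, -0.002, 0, 0, 0, 0],
    [0, 0.0124, -0.0012, 0, 0, 0, 0],
    [0, 0, 0, 0, 0, 0, 0],
    [0, 0, 0, 0, 0, 0, 0],
    [0, 0, 0, 0, 0, 0, 0]
  ]
}}

```text
time_s: 29.45
tcp_pos: [0.5237, -0.1927, 0.2604]
eef_rot: [-179.9, 0.1, -94.7]
contact_force: [-0.1, 0.9, -1.6]
gripper_width: 0.0236
gripper_force: 60.0
```

```bash
python3 -c "
from h import *
go([.5238,-.1929,.129],-94.7)"
```

```text
turn/90 [-0.0007  0.0009 -0.0005] minrows 0.011527616889626852 | then shift m [ 1.000e-04 -1.000e-04  1.314e-01] norm 0.131 t 29.45
```

Call:
{"op": "apply_moves", "data": {
  "targets": [
    [0, 0, 0, 0.02, 0, 0, 0],
    [0, 0, 0, 0.02, 0, 0, 0],
    [0, 0, 0, 0.008, 0, 0, 0],
    [0, 0, 0, 0.006, 0, 0, 0],
    [0, 0, 0, 0.006, 0, 0, 0],
    [0, 0, 0, 0.006, 0, 0, 0],
    [0, 0, 0, 0, 0, 0, 0]
  ]
}}

```text
time_s: 30.03
tcp_pos: [0.524, -0.1924, 0.1937]
eef_rot: [-180.0, 0.1, -94.7]
contact_force: [-0.4, 0.2, -1.5]
gripper_width: 0.0237
gripper_force: 60.0
```

Tip inside the hole (z about 0.077) with no contact force. Continuing.

Call:
{"op": "apply_moves", "data": {
  "targets": [
    [0, 0, 0, 0.012, 0, 0, 0],
    [0, 0, 0, 0.015, 0, 0, 0],
    [0, 0, 0, 0.015, 0, 0, 0],
    [0, 0, 0, 0.012, 0, 0, 0],
    [0, 0, 0, 0.007, 0, 0, 0],
    [0, 0, 0, 0.0035, 0, 0, 0],
    [0, 0, 0, 0, 0, 0, 0],
    [0, 0, 0, 0, 0, 0, 0]
  ]
}}

```text
time_s: 30.7
tcp_pos: [0.5248, -0.1928, 0.1306]
eef_rot: [-179.9, 0.1, -94.7]
contact_force: [-0.4, -0.3, -1.1]
gripper_width: 0.0233
gripper_force: 60.0
```

Call:
{"op": "apply_moves", "data": {
  "targets": [
    [0, 0, 0, 0.002, 0, 0, 0],
    [0, 0, 0, 0.001, 0, 0, 0],
    [0, 0, 0, 0, 0, 0, 0],
    [0.6, 0, 0, 0, 0, 0, 0],
    [0.6, 0, 0, 0, 0, 0, 0],
    [0.6, 0, 0, 0, 0, 0, 0],
    [0.6, 0, 0, 0, 0, 0, 0],
    [0.6, 0, 0, 0, 0, 0, 0],
    [0.6, 0, 0, -0.01, 0, 0, 0],
    [0.6, 0, 0, -0.02, 0, 0, 0],
    [0.6, 0, 0, -0.03, 0, 0, 0],
    [0.6, 0, 0, -0.03, 0, 0, 0],
    [0.6, 0, 0, -0.03, 0, 0, 0],
    [1, -0.02, 0, 0, 0, 0, 0],
    [1, -0.04, 0, 0, 0, 0, 0],
    [1, -0.04, 0, 0, 0, 0, 0],
    [1, -0.04, 0, 0, 0, 0, 0],
    [1, -0.04, 0, 0, 0, 0, 0],
    [1, -0.04, 0, 0, 0, 0, 0],
    [1, -0.02, 0, 0, 0, 0, 0]
  ],
  "newtons": 45
}}

```text
time_s: 32.37
tcp_pos: [0.544, 0.0499, 0.2483]
eef_rot: [-179.9, 0.1, -94.6]
contact_force: [0.1, -0.7, 1.0]
gripper_width: 0.0869
gripper_force: 0.0
```

```bash
python3 -c "
from h import *
W=survey('t10')
print('handle',rect(W,(.49,.56),(-.23,-.15),.12,.18))
S=world(snap('side','t10s'));p=S[(abs(S[...,0]-.5238)<.03)&(abs(S[...,1]+.193)<.03)];print('top',np.nanmax(p[:,2]))
go([.5182,.0481,.0849],-94.3)"
```

```text
cover (427, array([700.6,  -4.7]), array([163.2,  54.4]), 38.1, 0.018)
box rim (329, array([513.8, -21.2]), array([62.9, 99.6]), 85.3, 0.0601)
jig bench None
jig on box (207, array([512.8, -21.4]), array([36.2, 39.6]), 86.0, 0.096)
handle (150, array([ 523.9, -192. ]), array([25.1, 26.2]), 15.9, 0.1554)
top 0.1579704514701198
turn/90 [-0.0012  0.0011 -0.0021] minrows 0.02587483099881516 | then shift m [0.0033 0.0258 0.1631] norm 0.165 t 32.4667
```

Call:
{"op": "apply_moves", "data": {
  "targets": [
    [1, 0.0015, 0.0129, 0, 0, 0, 0],
    [1, 0.0018, 0.0129, 0.02, 0, 0, 0.004],
    [1, 0, 0, 0.03, 0, 0, 0],
    [1, 0, 0, 0.03, 0, 0, 0],
    [1, 0, 0, 0.03, 0, 0, 0],
    [1, 0, 0, 0.03, 0, 0, 0],
    [1, 0, 0, 0.015, 0, 0, 0],
    [1, 0, 0, 0.0081, 0, 0, 0],
    [1, 0, 0, 0, 0, 0, 0],
    [0, 0, 0, 0, 0, 0, 0],
    [0, 0, 0, 0, 0, 0, 0],
    [0, 0, 0, 0, 0, 0, 0],
    [0, 0, 0, 0, 0, 0, 0],
    [0, 0, 0, 0, 0, 0, 0],
    [0, 0, 0, 0, 0, 0, 0],
    [0, 0, 0, 0, 0, 0, 0],
    [0, 0, 0, 0, 0, 0, 0],
    [0, 0, 0, 0, 0, 0, 0],
    [0, 0, 0, 0, 0, 0, 0]
  ]
}}

```text
time_s: 34.05
tcp_pos: [0.5179, 0.0454, 0.0842]
eef_rot: [-179.9, 0.1, -95.1]
contact_force: [-1.1, 1.0, 3.4]
gripper_width: 0.0396
gripper_force: 44.9
```

```bash
python3 -c "
from h import *
go([.56,.33,.16],-94.6)"
```

```text
turn/90 [-0.0006  0.0007 -0.005 ] minrows 0.0629835164592491 | then shift m [-0.287  -0.0191 -0.0758] norm 0.297 t 34.05
```

Call:
{"op": "apply_moves", "data": {
  "targets": [
    [0, 0, 0, -0.01, 0, 0, 0],
    [0, 0, 0, -0.02, 0, 0, 0],
    [0, 0, 0, -0.03, 0, 0, 0],
    [0, 0, 0, -0.015, 0, 0, 0],
    [0, -0.025, -0.0019, 0, 0, 0, 0],
    [0, -0.033, -0.0024, 0, 0, 0, 0],
    [0, -0.033, -0.0024, 0, 0, 0, 0],
    [0, -0.033, -0.0024, 0, 0, 0, 0],
    [0, -0.033, -0.0024, 0, 0, 0, 0],
    [0, -0.033, -0.0024, 0, 0, 0, 0],
    [0, -0.033, -0.0024, 0, 0, 0, 0],
    [0, -0.033, -0.0024, 0, 0, 0, 0],
    [0, -0.031, -0.0004, 0, 0, 0, 0],
    [0, 0, 0, 0.02, 0, 0, 0],
    [0, 0, 0, 0.03, 0, 0, 0],
    [0, 0, 0, 0.03, 0, 0, 0],
    [0, 0, 0, 0.03, 0, 0, 0],
    [0, 0, 0, 0.015, 0, 0, 0],
    [0, 0, 0, 0.006, 0, 0, 0],
    [0, 0, 0, 0, 0, 0, 0]
  ]
}}

```text
time_s: 35.72
tcp_pos: [0.5613, 0.3286, 0.0266]
eef_rot: [179.9, -0.1, -95.1]
contact_force: [-0.1, 0.3, -5.9]
gripper_width: 0.0396
gripper_force: 44.9
```

Call:
{"op": "apply_moves", "data": {
  "targets": [
    [0, 0, 0, 0, 0, 0, 0],
    [0, 0, 0, 0, 0, 0, 0]
  ]
}}

```text
time_s: 35.88
tcp_pos: [0.5633, 0.3304, 0.0299]
eef_rot: [-179.8, 0.2, -95.0]
contact_force: [-0.4, -0.1, -5.0]
gripper_width: 0.0398
gripper_force: 44.9
```

Call:
{"op": "apply_moves", "data": {
  "targets": [
    [0, 0, 0, 0.002, 0, 0, 0],
    [0, 0, 0, 0.001, 0, 0, 0],
    [0, 0, 0, 0, 0, 0, 0],
    [0, 0, 0, 0, 0, 0, 0],
    [0, 0, 0, 0, 0, 0, 0]
  ]
}}

```text
time_s: 36.3
tcp_pos: [0.5624, 0.3297, 0.0257]
eef_rot: [-179.9, 0.1, -95.1]
contact_force: [-0.3, 0.2, -6.3]
gripper_width: 0.0401
gripper_force: 44.9
```

Call:
{"op": "apply_moves", "data": {
  "targets": [
    [0, 0, 0, 0.0015, 0, 0, 0],
    [0, 0, 0, 0.0005, 0, 0, 0],
    [0, 0, 0, 0, 0, 0, 0],
    [1, 0, 0, 0, 0, 0, 0],
    [1, 0, 0, 0, 0, 0, 0],
    [1, 0, 0, 0, 0, 0, 0],
    [1, 0, 0, 0, 0, 0, 0],
    [1, 0, 0, 0, 0, 0, 0],
    [1, 0, 0, -0.01, 0, 0, 0],
    [1, 0, 0, -0.03, 0, 0, 0],
    [1, 0, 0, -0.03, 0, 0, 0],
    [1, 0, 0, -0.03, 0, 0, 0],
    [1, 0, 0, -0.03, 0, 0, 0],
    [1, 0, 0, -0.03, 0, 0, 0],
    [1, 0, 0, 0, 0, 0, 0],
    [1, 0, 0, 0, 0, 0, 0]
  ],
  "newtons": 40
}}

```text
time_s: 37.63
tcp_pos: [0.5631, 0.3303, 0.1867]
eef_rot: [-179.7, 0.3, -95.0]
contact_force: [-0.4, -0.7, 0.0]
gripper_width: 0.0878
gripper_force: 0.0
```

```bash
python3 -c "
from h import *
W=survey('t11')
print('cover',rect(W,(.59,.715),(-.1,.2),.015,.03),'tabs',rect(W,(.59,.73),(-.05,.15),.045,.06))
go([.6561,.0473,.20],-94.7)
t=cv2.imread('pics/t11.png')[100:300,100:400];cv2.imwrite('pics/t11b.png',cv2.resize(t,(800,533),interpolation=cv2.INTER_CUBIC))"
```

```text
cover (2351, array([691.2,  55.3]), array([176.2, 121.7]), 85.4, 0.0188)
box rim (1458, array([519.4,  47.1]), array([198.9,  99.9]), 85.3, 0.0601)
jig bench (788, array([561.7, 317.4]), array([147.5,  40.1]), 85.6, 0.0363)
jig on box None
cover (2035, array([675.7,  56.6]), array([176.8,  90.8]), 85.9, 0.0189) tabs (244, array([675.8,  56.2]), array([43.7, 48.8]), 83.1, 0.0526)
turn/90 [-0.0013  0.0019 -0.004 ] minrows 0.05089696990129242 | then shift m [ 0.2737 -0.1167 -0.0153] norm 0.298 t 37.6833
```

View pics/t11b.png

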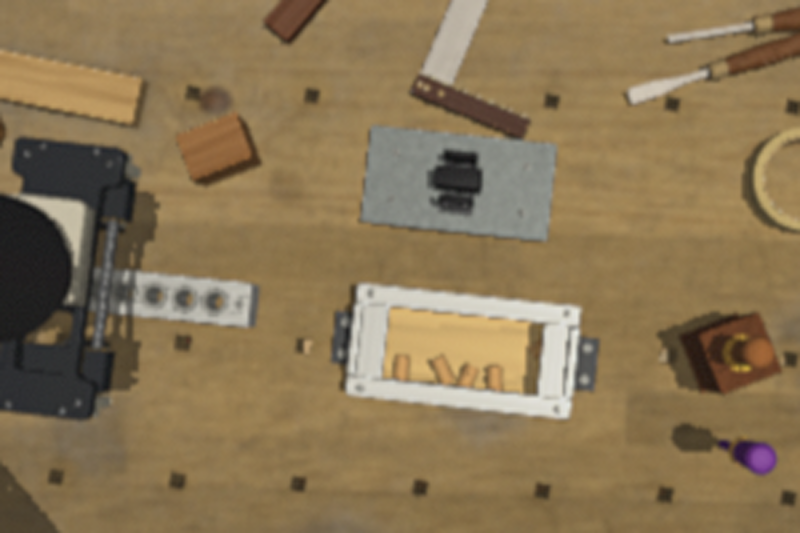

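```bash
python3 -c "
from h import *
c=dict(np.load('/tmp/t11.npz'));W=world(c)
hsv=cv2.cvtColor(c['frame'],cv2.COLOR_RGB2HSV)
m=((hsv[...,1]<50)&(hsv[...,2]>60)&(W[...,2]>.012)&(W[...,2]<.024)&(W[...,0]>.6)&(W[...,0]<.74)&(abs(W[...,1]-.055)<.11)).astype(np.uint8)
m=cv2.morphologyEx(m,cv2.MORPH_OPEN,np.ones((3,3)))>0
p=W[m];r=cv2.minAreaRect((p[:,:2]*1000).astype(np.float32));print(len(p),r,np.median(p[:,2]))
for z in((.03,.06),(.048,.06)): print(rect(W,(.62,.73),(0,.11),*z))
t=cv2.imread('pics/t11.png')[205:260,225:325];cv2.imwrite('pics/box.png',cv2.resize(t,(800,440),interpolation=cv2.INTER_CUBIC))"
```

```text
2201 ((676.6093139648438, 56.08429718017578), (175.15895080566406, 92.21675109863281), 85.37721252441406) 0.018825236671980328
(282, array([675.8,  56.1]), array([43.8, 48.8]), 83.1, 0.0521)
(233, array([675.8,  56.2]), array([43.5, 48.8]), 83.1, 0.0528)
```

View pics/box.png

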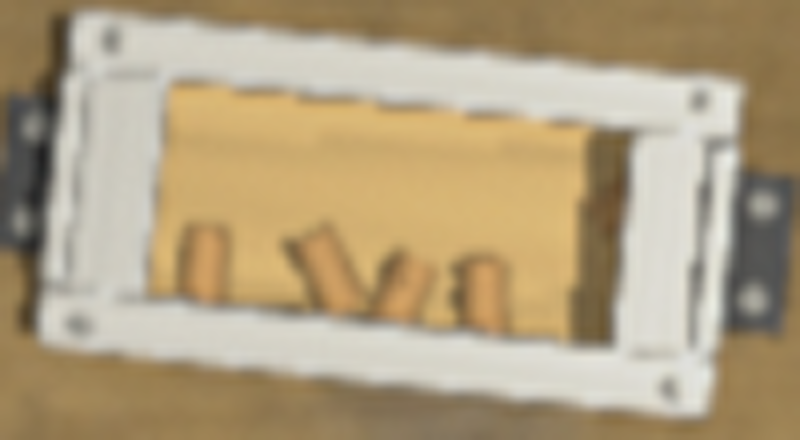

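```bash
python3 -c "
from h import *
c=dict(np.load('/tmp/t11.npz'));W=world(c)
z=(W[230:250,294:306,2]*1000).round(0);z=(W[212:252,292:306,2]*1000).round(0)
for r in z[::2]: print(*[f'{v:3.0f}' for v in r])
t=np.clip(cv2.imread('pics/t11.png')[210:255,285:315].astype(float)*2.2,0,255).astype(np.uint8);cv2.imwrite('pics/dark.png',cv2.resize(t,(400,600),interpolation=cv2.INTER_CUBIC))
J=(W[...,2]>.03)&(W[...,0]<.7)
"
```

```text
-1  -2  -2  -3  -0   3  -0  -1  -0  -1   0  -0  -4  -3
 61  62  57  60  57  58  58  60  62  59  57  63  58  59
 61  57  59  60  59  61  60  58  63  58  58  62  59  58
 60  58  58  61  58  58  60  57  60  57  61  64  58  59
  8   6   6  10  54  62  60  59  58  58  59  60  61  60
  5   8   7   9   7   7   7   5   3   5   7  10  60  59
  7   6   8  10   8   6   7   8  11   9   7   8  61  60
  7  11   7   7   7  10   8   5   5   8   8  10  61  62
  4   8   8   8   8  10   9   7   9  19  20  20  59  60
  6   5   5   8   6   8  18  20  21  23  21  57  63  60
  8   7   8   8   7   6   8  23  22  25  21  58  61  60
  9   8   9   7   8  12   7  10  21  22   9  61  58  64
  7   9  10  10  10   4   9   6   9   7   8  60  58  60
  8  12   7  10   6   9   6   7   7   6  54  63  58  61
  8   6   7   7   7  10   5   5   7 nan  61  61  58  59
  9   7   5   8   9   5   7   6   7   8  61  59  60  61
  9  10   8  11   7   7  11   6   9   9  61  59  59  60
 10   9   7   8   4   8   8   8   8   7  60  60  61  59
 58  63  61  59  58  56   7   4   9  56  60  58  58  62
 59  57  58  63  62  62  61  58  60  61  59  63  58  60
```

View pics/dark.png

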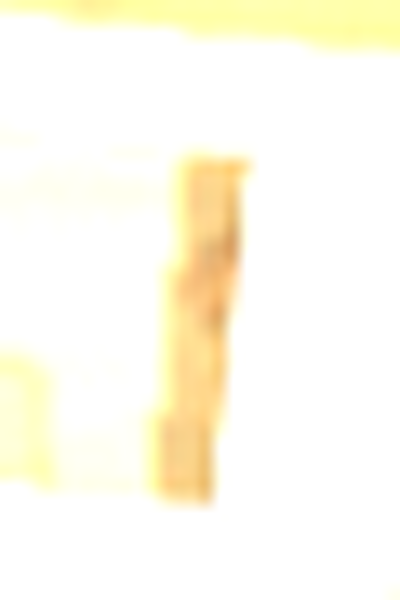

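The dark strip on the box's -y side holds the fifth stub: a lump about 21 mm high, half under the rim. The cover was knocked aside, to about (0.676, 0.056), so I fetch it from there.

```bash
python3 -c "
from h import *
go([.6762,.0561,.1867],-94.6)"
```

```text
turn/90 [-0.0013  0.0019 -0.0052] minrows 0.06486343515190131 | then shift m [ 0.2635 -0.1355 -0.002 ] norm 0.296 t 37.6833
```

Call:
{"op": "apply_moves", "data": {
  "targets": [
    [1, 0, 0, 0, 0, 0, -0.0052],
    [1, 0.02635, -0.01355, 0, 0, 0, 0],
    [1, 0.02635, -0.01355, 0, 0, 0, 0],
    [1, 0.02635, -0.01355, 0, 0, 0, 0],
    [1, 0.02635, -0.01355, 0, 0, 0, 0],
    [1, 0.02635, -0.01355, 0, 0, 0, 0],
    [1, 0.02635, -0.01355, 0, 0, 0, 0],
    [1, 0.02635, -0.01355, 0, 0, 0, 0],
    [1, 0.02635, -0.01355, 0, 0, 0, 0],
    [1, 0.02635, -0.01355, 0, 0, 0, 0],
    [1, 0.02635, -0.01355, 0, 0, 0, 0],
    [1, 0, 0, 0, 0, 0, 0],
    [1, 0, 0, 0, 0, 0, 0],
    [1, 0, 0, 0, 0, 0, 0],
    [1, 0, 0, 0, 0, 0, 0]
  ]
}}

```text
time_s: 38.93
tcp_pos: [0.6757, 0.0566, 0.1825]
eef_rot: [180.0, 0.0, -94.5]
contact_force: [-1.2, 0.5, -0.2]
gripper_width: 0.0878
gripper_force: 0.0
```

```bash
python3 -c "
from h import *
go([.6762,.0561,.0445],-94.6)
W=world(snap('top','t12'));print(rect(W,(.60,.74),(-.1,.16),.014,.022),rect(W,(.5,.62),(.2,.45),.028,.045))"
```

```text
turn/90 [0.0002 0.0005 0.0006] minrows 0.00741749490083258 | then shift m [ 0.0005 -0.0006  0.138 ] norm 0.138 t 38.9333
(1234, array([687.6,  55.3]), array([175.6, 114.5]), 85.2, 0.0187) (466, array([559.3, 285.1]), array([82.2, 40. ]), 85.8, 0.0363)
```

Call:
{"op": "apply_moves", "data": {
  "targets": [
    [1, 0, -0.0005, 0.03, 0, 0, 0],
    [1, 0, 0, 0.03, 0, 0, 0],
    [1, 0, 0, 0.03, 0, 0, 0],
    [1, 0, 0, 0.025, 0, 0, 0],
    [1, 0, 0, 0.015, 0, 0, 0],
    [1, 0, 0, 0.0075, 0, 0, 0],
    [1, 0, 0, 0, 0, 0, 0],
    [1, 0, 0, 0, 0, 0, 0],
    [0, 0, 0, 0, 0, 0, 0],
    [0, 0, 0, 0, 0, 0, 0],
    [0, 0, 0, 0, 0, 0, 0],
    [0, 0, 0, 0, 0, 0, 0],
    [0, 0, 0, 0, 0, 0, 0],
    [0, 0, 0, 0, 0, 0, 0],
    [0, 0, 0, 0, 0, 0, 0],
    [0, 0, 0, 0, 0, 0, 0],
    [0, 0, 0, 0, 0, 0, 0]
  ],
  "newtons": 40
}}

```text
time_s: 40.4
tcp_pos: [0.677, 0.0561, 0.0463]
eef_rot: [-179.9, 0.1, -94.6]
contact_force: [-2.2, -0.2, 3.9]
gripper_width: 0.0342
gripper_force: 40.0
```

```bash
python3 -c "
from h import *
s=get_state();print(s['tcp_pos'],s['eef_rot']);go([.5195,.0475,.16],-94.7)"
```

```text
[0.67695434 0.0560597  0.04625386] [-1.79927006e+02  6.17632747e-02 -9.45788932e+01]
turn/90 [-0.0008  0.0007  0.0013] minrows 0.016908861759860318 | then shift m [ 0.0214  0.1562 -0.1137] norm 0.194 t 40.4
```

Call:
{"op": "apply_moves", "data": {
  "targets": [
    [0, 0, 0, -0.01, 0, 0, 0],
    [0, 0, 0, -0.02, 0, 0, 0],
    [0, 0, 0, -0.03, 0, 0, 0],
    [0, 0, 0, -0.03, 0, 0, 0],
    [0, 0, 0, -0.023, 0, 0, 0],
    [0, 0, 0, 0, 0, 0, 0.0013],
    [0, 0.0035, 0.026, 0, 0, 0, 0],
    [0, 0.0035, 0.026, 0, 0, 0, 0],
    [0, 0.0035, 0.026, 0, 0, 0, 0],
    [0, 0.0035, 0.026, 0, 0, 0, 0],
    [0, 0.0035, 0.026, 0, 0, 0, 0],
    [0, 0.0035, 0.026, 0, 0, 0, 0],
    [0, 0, 0, 0, 0, 0, 0],
    [0, 0, 0, 0, 0, 0, 0],
    [0, 0, 0, 0, 0, 0, 0],
    [0, 0, 0, 0, 0, 0, 0]
  ]
}}

```text
time_s: 41.73
tcp_pos: [0.5202, 0.048, 0.1586]
eef_rot: [-179.9, 0.1, -94.7]
contact_force: [0.3, -0.3, -2.1]
gripper_width: 0.0344
gripper_force: 40.0
```

```bash
python3 -c "
from h import *
W=world(snap('top','t13'));s=get_state();print(s['tcp_pos'],s['eef_rot'],s['gripper_width'])
# cover plate and box corners visible
print('plate',rect(W,(.44,.6),(-.08,.17),.125,.140),'rim',rect(W,(.44,.6),(-.08,.17),.057,.071))
S=world(snap('side','t13s'));print('plate side',rect(S,(.44,.6),(-.08,.17),.125,.140),rect(S,(.44,.6),(-.08,.17),.131,.136),'rim',rect(S,(.44,.6),(-.08,.17),.0575,.0625))
go([.5195,.0472,.0923],-94.7)"
```

```text
[0.52018703 0.04795618 0.15841793] [-1.79945179e+02  6.55246920e-02 -9.47211372e+01] 0.034566563721022237
plate (380, array([513.7, -26.6]), array([27.3, 92.1]), 87.0, 0.1308) rim (159, array([510.6, -48.3]), array([ 20.3, 101.1]), 77.5, 0.0639)
plate side (691, array([519.7,  44.7]), array([178.8,  91.9]), 85.3, 0.1305) (181, array([520.1,  43.1]), array([175. ,  89.3]), 84.9, 0.1314) rim (430, array([518.9,  41.7]), array([199.9, 100. ]), 85.2, 0.0592)
turn/90 [-0.0004  0.0006 -0.0003] minrows 0.008038215602888503 | then shift m [0.0007 0.0005 0.066 ] norm 0.066 t 41.8333
```

Call:
{"op": "apply_moves", "data": {
  "targets": [
    [0, 0.0008, 0.0006, 0, 0, 0, 0],
    [0, 0, 0, 0.02, 0, 0, 0],
    [0, 0, 0, 0.02, 0, 0, 0],
    [0, 0, 0, 0.01, 0, 0, 0],
    [0, 0, 0, 0.005, 0, 0, 0],
    [0, 0, 0, 0.004, 0, 0, 0],
    [0, 0, 0, 0, 0, 0, 0],
    [0, 0, 0, 0, 0, 0, 0]
  ]
}}

```text
time_s: 42.5
tcp_pos: [0.5193, 0.0473, 0.0999]
eef_rot: [-179.9, 0.1, -94.7]
contact_force: [-0.2, 0.5, -2.2]
gripper_width: 0.0346
gripper_force: 40.0
```

Bars are inside the opening with no contact. Lowering the last 8 mm.

Call:
{"op": "apply_moves", "data": {
  "targets": [
    [0, 0, 0, 0.004, 0, 0, 0],
    [0, 0, 0, 0.002, 0, 0, 0],
    [0, 0, 0, 0.001, 0, 0, 0],
    [0, 0, 0, 0.001, 0, 0, 0],
    [0, 0, 0, 0, 0, 0, 0],
    [0, 0, 0, 0, 0, 0, 0]
  ]
}}

```text
time_s: 43.0
tcp_pos: [0.5189, 0.0472, 0.0922]
eef_rot: [-179.9, 0.1, -94.7]
contact_force: [-2.9, 0.5, 6.0]
gripper_width: 0.0345
gripper_force: 40.0
```

Seated with contact. Releasing and retreating towards +y so I can look.

Call:
{"op": "apply_moves", "data": {
  "targets": [
    [1, 0, 0, 0, 0, 0, 0],
    [1, 0, 0, 0, 0, 0, 0],
    [1, 0, 0, 0, 0, 0, 0],
    [1, 0, 0, 0, 0, 0, 0],
    [1, 0, 0, 0, 0, 0, 0],
    [1, 0, 0, 0, 0, 0, 0],
    [1, 0, 0, -0.01, 0, 0, 0],
    [1, 0, 0, -0.03, 0, 0, 0],
    [1, 0, 0, -0.04, 0, 0, 0],
    [1, 0, 0, -0.04, 0, 0, 0],
    [1, 0, 0, -0.03, 0, 0, 0],
    [1, -0.04, 0, 0, 0, 0, 0],
    [1, -0.04, 0, 0, 0, 0, 0],
    [1, -0.04, 0, 0, 0, 0, 0],
    [1, -0.04, 0, 0, 0, 0, 0],
    [1, -0.04, 0, 0, 0, 0, 0],
    [1, -0.02, 0, 0, 0, 0, 0],
    [1, 0, 0, 0, 0, 0, 0],
    [1, 0, 0, 0, 0, 0, 0],
    [1, 0, 0, 0, 0, 0, 0]
  ]
}}

```text
time_s: 44.67
tcp_pos: [0.5366, 0.2658, 0.242]
eef_rot: [-180.0, 0.1, -94.7]
contact_force: [0.3, -0.8, 0.8]
gripper_width: 0.0878
gripper_force: 0.0
```

```bash
python3 -c "
from h import *
W=world(snap('top','t14'));snap('side','s14')
print('plate',rect(W,(.43,.6),(-.08,.17),.0635,.0665));print('tabs',rect(W,(.43,.6),(-.03,.13),.09,.115))
p=W[(abs(W[...,0]-.5195)<.05)&(abs(W[...,1]-.047)<.095)&(W[...,2]>.062)&(W[...,2]<.0675)];A=np.c_[p[:,:2]-[.5195,.047],np.ones(len(p))];print(np.linalg.lstsq(A,p[:,2],rcond=None)[0])
print('jig',rect(W,(.5,.62),(.2,.45),.028,.045),'handle',rect(W,(.49,.56),(-.23,-.15),.12,.18))
t=cv2.imread('pics/t14.png')[100:300,100:400];cv2.imwrite('pics/t14b.png',cv2.resize(t,(800,533),interpolation=cv2.INTER_CUBIC))
q=W[(abs(W[...,1]-.047)<.016)&(W[...,2]>.085)&(abs(W[...,0]-.52)<.05)];print(q[:,0].min(),q[:,0].max())"
```

```text
plate (1631, array([517.6,  47.2]), array([200.3,  94.8]), 85.3, 0.0649)
tabs (256, array([519.2,  47.6]), array([48.1, 43.7]), 1.7, 0.099)
[-0.00105783  0.00093972  0.06480081]
jig (430, array([559.3, 286.1]), array([84., 40.]), 85.6, 0.0362) handle (145, array([ 524. , -192.1]), array([25. , 25.7]), 16.3, 0.1553)
0.4950146538483134 0.5434156490929157
```

View pics/t14b.png

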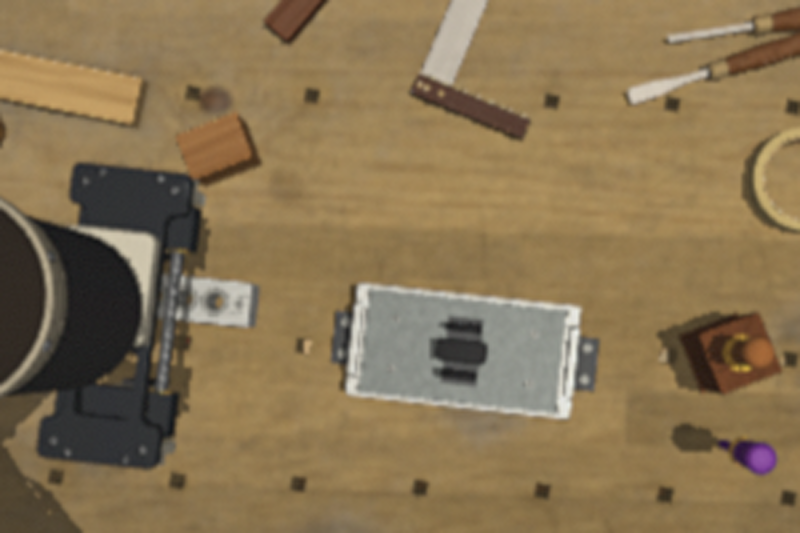

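The cover sits level on the box at (465,350), with its top at 64.8 mm and the tabs 48 mm apart, so they are sprung out. The jig lies on the bench and the drift stands in its stand at (735,352).

```bash
python3 -c "
from h import *
print(close_job())"
```

```text
the job is handed in; nothing more can be done
None
```

The job is handed in at about 45 s of the 208 s allowed, but `close_job()` returned no verdict. By my last measurements, all five stubs are in the box, the drift is home in its stand, the jig lies flat on the bench, and the cover is seated level with both tabs sprung out.

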